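Make up a card-making kit and a sewing kit

ROBOT

A 6-joint arm with a two-finger parallel gripper is mounted at the origin on a cart in front of the work surface, level with it; the furniture and walls round the work are solid. World frame = base frame: x ahead of the robot, y to its left, z up, the work surface at z = 0. Lengths are in m, angles in rad, forces in N, time in s.
With the tool pointing down it reaches from about 0.3 to 0.775 m from the base axis. Payload 14.6 kg.
Tool frame: the origin (TCP) lies on the front face of the gripper's body, between the roots of the fingers; the fingertips stand 73 mm ahead of it and the grasp point (between the pads) lies 54 mm ahead of it; z points along the fingers, y is the line along which they close (so a half turn about z gives the same grasp; the last joint's range is limited). The gripper opens to 85 mm and grips with 20 to 120 N. Pads are 22 mm wide; open, the fingers measure 114 mm over their backs; the gripper's body (76 mm by 85 mm) begins 54 mm behind the grasp point. The pads swing forward as they close: fully open they stand 13 mm farther back than shut.
Start: joints at [1.151, 0.3, 1.521, -0, 1.321, -0.067], TCP at [0.19, 0.516, 0.304] pointing down, gripper open.
Joint ranges: [-3.03, 3.03], [-0.79, 2.21], [0.23, 2.52], [-1.04, 4.18], [0, 3.07], [-2.55, 2.55]. Speed limits (rad/s): [2.22, 2.22, 2.57, 3.14, 3.14, 3.14].

INTERFACE

Orientations are given as a unit quaternion [x, y, z, w].
In Python, from workcell import r, cams gives the robot as it stands.
- The arm moves only by the tool move_arm, never from a script. Its argument "rows" is a list of rows, each a list of 3 entries, a list of its own where there are three numbers: the finger opening in cm, from 0 to 8.54, then the shift along the tool's x, y, z in cm, then the turn about the tool's z in rad. In form: [[gripper, [tx, ty, tz], twist], ...]. A call has exactly 10 rows; each row is the pose to reach, as a shift and turn from the pose commanded when the call began, along the tool's axes at that moment; what a row does not reach only later rows make up. A row lasts 1/12 s, in which the tool goes at most 41.7 mm and 7.16 degrees, less where a joint would pass 70% of its speed; a pose out of reach is approached as far as the arm can. A call with a gripper value outside its range is refused whole. The fingers move at their own pace and stop on an object; "force" is the grip in N (left out, the last holds). Time passes only in rows, so rows that repeat a pose let the fingers close, or fill a call up. It gives the time, the measured TCP pose, the force, the opening and the grip force at its end, in the units of the state.
- r.state(): the state, without advancing time (a new reading comes with each control period).
- cams.capture(name): name is "scene" or "side" or "wrist"; returns a dict with "image" (420x560x3 uint8, red, green, blue), "intrinsics" (3x3 intrinsics, pixels), "k1" (the pictures are not rectified: a ray, as slopes to the right and down, at radius r is drawn at 1 + k1 r^2 times it, then the intrinsics apply), "R" (3x3) and "t" (3): a world point X has camera coordinates R X + t. Camera axes: x right, y down, z forward; pixel columns grow to the right and rows downward; lengths in m; the calibration is good to about 2 mm. A picture is of the moment at which its call begins. There is no depth.
- r.job_done(): hands the job in; it is judged then, once.
The state is a dict: "time": time; "joints": joint angles; "qd": joint speeds; "joint_efforts": joint torques, N m; "eef_pos": TCP position; "orientation": TCP orientation; "wrist_force": force on the tool from outside, world axes, zero at the start; "moment": the same for the moment, N m; "opening": opening from 0.0 (shut) to 1.0 (fully open); "gripper_force": force on a finger pad.
Only numpy, scipy, OpenCV 4.12 (cv2) and the standard library are available. Lean on these libraries where they do the work, as an engineer would, in place of code of your own. Each camera call takes 0.05 s, during which the arm holds its last target. There are 200 camera calls.

TASK

Make up two kits in the wooden trays. The card-making kit goes in the tray with three bays: the ink pad lying flat in the large bay, the hand stamp standing handle up in the small rectangular bay and the glue stick upright in the round bay; the sewing kit goes in the tray with two bays: the tape measure lying flat in the large bay and the thread spool upright in the small square bay. Everything must sit right down on the floor of its bay, and the small paint bottle and the eraser that stand among the stock stay where they are.

Things in the scene. Friction and masses are not known exactly. Their poses are not given: they have to be found in the camera images.
- tray_three: Light wooden tray, bays lined grey, three bays, 122 (x) x 178 (y) x 11 mm, fixed. Origin: centre of underside, z up. Bay floors at z 5 mm, rim 11. Bays (centre x, y; size x by y): large (0, 40) 104 x 80 for the ink pad, its long side along tray x; small rectangle (-26, -45) 52 x 70 for the stamp, its long side along tray y; round (30, -45), 44 across, for the glue stick.
- tray_two: Light wooden tray, bays lined grey, two bays, 114 (x) x 156 (y) x 11 mm, fixed. Origin: centre of underside, z up. Bay floors at z 5 mm, rim 11. Bays (centre x, y; size x by y): large (0, 33) 96 x 72 for the tape measure, its tape end along tray x; small square (0, -41) 56 x 56 for the spool.
- ink_pad: Ink pad, a flat dark closed box 61 (x) x 84 (y) x 21 mm high, lid fixed shut, about 0.05 kg. Origin: centre of its underside, z up. Grasp across x (61 mm).
- stamp: Hand stamp: wooden block 34 (x) x 50 (y) x 24 mm with a turned round handle 25 mm across standing on its centre, from 23 to 57 mm above the underside; about 0.05 kg. Origin: centre of its underside, z up. Grasp the handle.
- glue_stick: Glue stick, an upright slim cylinder 23 mm across and 89 mm high, about 0.03 kg. Origin: centre of its underside, z up.
- tape_measure: Sewing tape measure: a flat round case 52 mm across and 16 mm thick lying flat, about 0.04 kg, with a short flat tape end of no substance sticking out of it towards the body's -y (80 mm long overall along y). Origin: underside, middle of the overall length; the centre of the round case is 14 mm from it along the body's +y; z up. Grasp the case across x (52 mm).
- spool: Thread spool standing upright, 28 mm across and 38 mm high, about 0.014 kg, with a loose thread end of no substance at its foot. Origin on the underside; the spool's own axis is 8 mm from the origin along the body's +x; z up. Grasp round the flanges.
- paint_small: Small round paint bottle with a white cap, 34 mm across, 100 mm high, standing among the stock. Not wanted in either kit: leave it. Origin: centre of its underside.
- eraser: Eraser, a rounded bar 20 (x) x 40 (y) x 13 mm high, lying among the stock. Not wanted in either kit: leave it. Origin: centre of its underside.
Mind the look-alikes: they are no part of the job. Leave any red or yellow look-alike of the ink_pad alone.

How it is judged:
At the end, for the whole second after the job is handed in: Each of the five things rests upright (0.1 rad) on the floor of its own bay (underside under 8 mm above the tray's), origin within 13 to 14 mm of the bay centre along tray x and y (spool 24, tape measure 37 and 26), at rest; paint bottle and eraser within 20 mm of their starts (x of ink_pad in the frame of tray_three between -0.014 and 0.014 m and y of ink_pad in the frame of tray_three between 0.026 and 0.054 m and z of each of ink_pad, stamp, glue_stick in the frame of tray_three below 0.008 m and angle between each of ink_pad, stamp, glue_stick, tape_measure, spool's own z axis and vertical below 0.1 rad and linear speed of each of ink_pad, stamp, glue_stick, tape_measure, spool below 0.02 m/s and x of stamp in the frame of tray_three between -0.039 and -0.013 m and y of stamp in the frame of tray_three between -0.059 and -0.031 m and x of glue_stick in the frame of tray_three between 0.017 and 0.043 m and y of glue_stick in the frame of tray_three between -0.058 and -0.032 m and x of tape_measure in the frame of tray_two between -0.037 and 0.037 m and y of tape_measure in the frame of tray_two between 0.007 and 0.059 m and z of each of tape_measure, spool in the frame of tray_two below 0.008 m and x of spool in the frame of tray_two between -0.024 and 0.024 m and y of spool in the frame of tray_two between -0.065 and -0.017 m and distance of each of paint_small, eraser from where it was at the start of the episode below 0.02 m); the robot touches nothing.
It fails at once if a thing that is not wanted (paint bottle or eraser) is moved or knocked over (distance of any of paint_small, eraser from where it was at the start of the episode above 0.02 m or angle between any of paint_small, eraser's own z axis and vertical above 0.5 rad).
It also fails if it takes over 128 s, if anything falls off the work surface, if the arm or the gripper's body presses on something with over 40 N, if the wrist force passes 120 N, or if a joint passes its speed limit or range.

## Working session

There is one attempt and no reset: what is moved stays moved. The work goes in short steps, Python scripts to look and compute and a tool call to move; the robot and the scene stay as the last step left them, time stands still between calls to the robot, and variables do not carry over. Pictures are saved under pics/ and viewed, at most 14 in all, crops included, and the job is handed in when it is done.

Besides the shell and the picture viewer there is one more tool, called as name([rows], argument=value, ...), one row to a line, values as JSON. move_arm: Moves the arm, as the interface text tells. Its arguments: {"type":"object","properties":{"rows":{"type":"array","items":{"type":"array"}},"force":{"type":"number"}},"required":["rows"]}

```bash
ls; mkdir -p pics; cat > h.py <<'E'
import numpy as np, cv2
from workcell import r, cams
def cap(n,f):
    c=cams.capture(n); im=c["image"]; cv2.imwrite(f"pics/{f}.png",im[:,:,::-1]); np.savez(f"pics/{f}.npz",**c); return c
def load(f): return dict(np.load(f"pics/{f}.npz"))
def ray(c,u,v):
    K=c["intrinsics"]; k=float(c["k1"]); d=np.array([(u-K[0,2])/K[0,0],(v-K[1,2])/K[1,1]])
    s=d.copy()
    for _ in range(20): s=d/(1+k*(s@s))
    R=c["R"]; o=-R.T@c["t"]; w=R.T@np.array([s[0],s[1],1]); return o,w
def onz(c,u,v,z):
    o,w=ray(c,u,v); return o+w*(z-o[2])/w[2]
def proj(c,X):
    p=c["R"]@np.array(X)+c["t"]; s=p[:2]/p[2]; s=s*(1+float(c["k1"])*(s@s)); K=c["intrinsics"]
    return np.array([K[0,0]*s[0]+K[0,2],K[1,1]*s[1]+K[1,2]])
E
python3 - <<'E'
from h import *
print(r.state())
for n in ("scene","side","wrist"):
    c=cap(n,n+"0"); print(n,c["k1"],-c["R"].T@c["t"],c["R"][2],c["intrinsics"][0,0])
E
```

```text
pics
{'time': 0.0, 'joints': array([ 1.15137884e+00,  3.00482845e-01,  1.52158856e+00, -3.56300375e-05,
        1.32070545e+00, -6.66259119e-02]), 'qd': array([ 7.82774695e-04,  3.21395909e-04, -3.05051743e-04, -1.52211960e-03,
        9.42692212e-05, -2.13560957e-03]), 'joint_efforts': array([ 5.19201385e-04, -5.43497586e+01, -3.61796808e+01, -9.83079167e-05,
        3.95862138e-03,  1.06323927e-05]), 'eef_pos': array([0.18999499, 0.51597931, 0.30331166]), 'orientation': array([ 1.75478054e-01,  9.84483165e-01, -5.78855857e-04, -1.25730292e-04]), 'wrist_force': array([-0.75227733, -0.06692173, -0.33977328]), 'moment': array([-0.00964671,  0.02080017,  0.03844991]), 'gripper_force': 0.0, 'opening': 0.9995954143187461}
scene 0.006926927637533384 [ 0.01514362 -0.9182128   0.85406359] [ 0.41900496  0.67607745 -0.60609746] 519.0266913387109
side -0.02821299034781258 [ 0.27258224 -0.89248901  0.48450127] [ 0.29679625  0.86394468 -0.40683114] 382.0484935408413
wrist -0.05606709655284207 [0.11472888 0.54425793 0.37272784] [ 0.29366655 -0.10778563 -0.94981167] 336.515049690972
```

View pics/scene0.png

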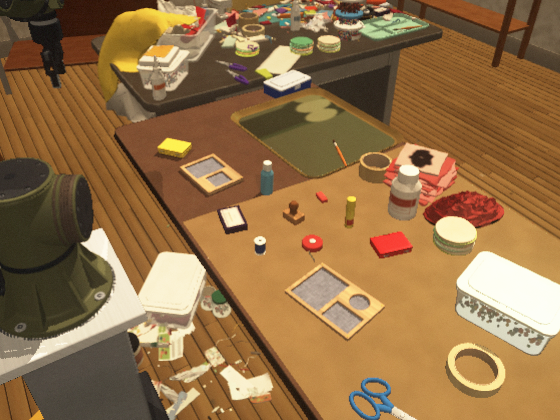

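View pics/side0.png

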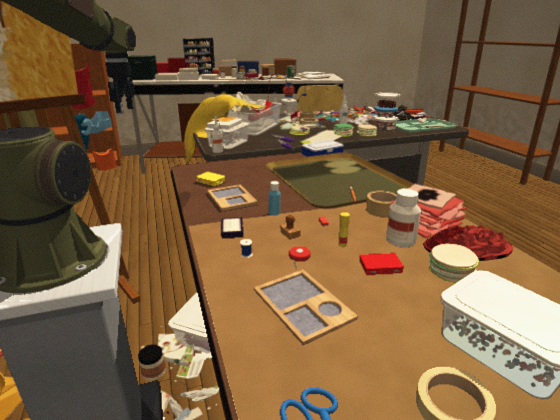

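View pics/wrist0.png

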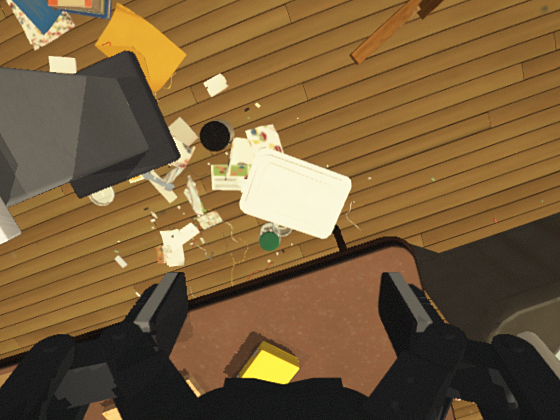

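The scene view shows the two-bay tray at (210,174), the three-bay tray at (334,298), ink pad (232,218), stamp (293,213), glue stick (350,210), spool (260,245), tape (312,243), eraser (321,197) and paint bottle (267,178). The red (391,244) and yellow (174,147) pads are look-alikes. The side view agrees; the wrist view sees only the floor and the yellow pad. Next I'll view enlarged crops.

```bash
python3 - <<'E'
from h import *
for f,(x,y,w,h) in {"scene0":(170,145,220,200),"side0":(195,170,180,180)}.items():
    im=cv2.imread(f"pics/{f}.png")[y:y+h,x:x+w]; s=3
    im=cv2.resize(im,None,fx=s,fy=s,interpolation=cv2.INTER_CUBIC)
    for g in range(0,w,20): cv2.putText(im,str(x+g),(g*s,8),0,.3,(255,255,255)); cv2.line(im,(g*s,10),(g*s,14),(255,255,255))
    for g in range(0,h,20): cv2.putText(im,str(y+g),(0,g*s+4),0,.3,(255,255,255))
    cv2.imwrite(f"pics/{f}_z.png",im)
E
```

```text
(no output)
```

View pics/scene0_z.png

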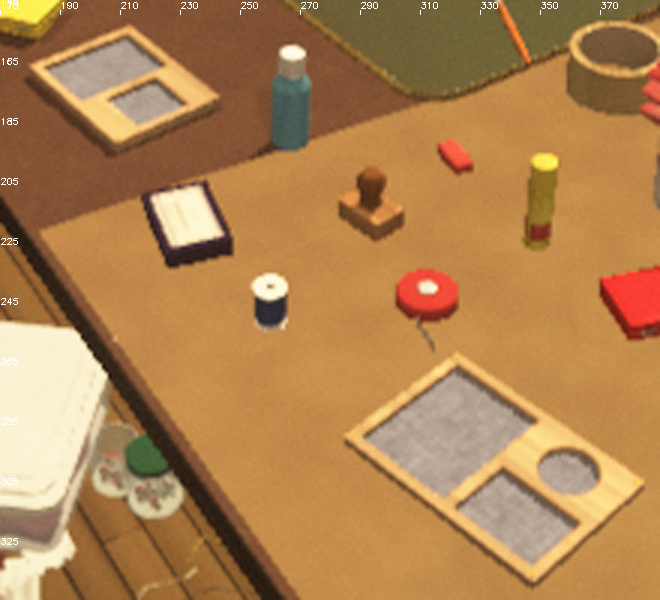

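View pics/side0_z.png

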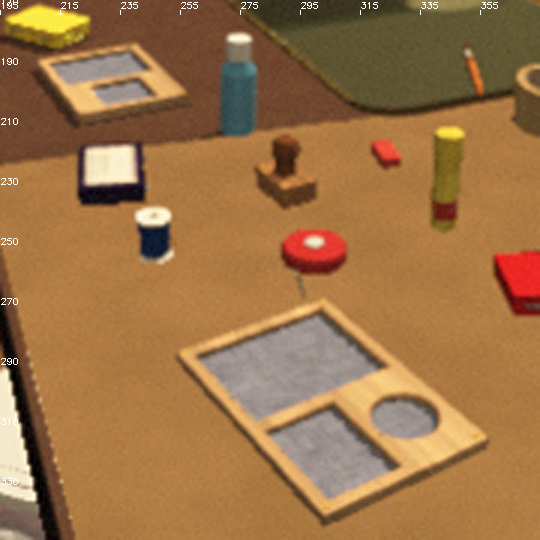

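The crops give tray rim corners, item tops and outlines clearly. The label face of the ink pad is at scene (233,218), the stamp knob at (294,203) and the glue cap at (351,199). I'll measure from these.

```bash
python3 - <<'E'
from h import *
np.set_printoptions(precision=4,suppress=True)
a=load("scene0"); b=load("side0")
S=lambda X,Y:(170+X/3-.33,145+Y/3-.33); D=lambda X,Y:(195+X/3-.33,170+Y/3-.33)
pts={ # name: z, scene zoom, side zoom
"t3top":(.011,(457,355),(323,300)),"t3right":(.011,(643,482),(488,436)),"t3bot":(.011,(533,578),(324,516)),"t3left":(.011,(347,435),(180,353)),
"t2left":(.011,(30,68),(38,62)),"t2top":(.011,(128,26),(133,44)),"t2right":(.011,(218,96),(187,96)),"t2bot":(.011,(117,147),(77,118)),
"paintcap":(.1,(291,50),(239,38)),"stampknob":(.05,(372,180),(286,145)),"gluetop":(.089,(545,161),(449,133)),
"tapetop":(.016,(427,288),(314,242)),"spooltop":(.038,(270,286),(153,216)),"eraser":(.013,(453,153),(384,150)),
"inkA":(.021,(142,190),(79,146)),"inkB":(.021,(207,183),(144,148)),"inkC":(.021,(232,239),(144,192)),"inkD":(.021,(168,257),(79,194)),
"stA":(.024,(339,205),(258,165)),"stC":(.024,(404,213),(316,181)),"stD":(.024,(375,230),(288,195)),"tapeend":(.001,(433,349),(304,297)),"thread":(.001,(283,326),(170,255))}
for n,(z,s,d) in pts.items():
    o1,w1=ray(a,*S(*s)); o2,w2=ray(b,*D(*d))
    M=np.stack([w1,-w2],1); q=np.linalg.lstsq(M,o2-o1,rcond=None)[0]; m=(o1+w1*q[0]+o2+w2*q[1])/2
    print(n,onz(a,*S(*s),z)[:2],onz(b,*D(*d),z)[:2],"tri",m)
E
```

```text
t3top [ 0.5412 -0.2436] [ 0.5397 -0.2433] tri [ 0.5392 -0.2456  0.0131]
t3right [ 0.5803 -0.4137] [ 0.5809 -0.413 ] tri [ 0.58   -0.4142  0.012 ]
t3bot [ 0.4651 -0.4387] [ 0.4617 -0.4416] tri [ 0.464  -0.4388  0.0095]
t3left [ 0.4267 -0.2689] [ 0.4249 -0.2704] tri [ 0.4258 -0.2695  0.011 ]
t2left [0.4147 0.2873] [0.4144 0.2849] tri [0.4152 0.2893 0.0094]
t2top [0.5271 0.306 ] [0.5248 0.3034] tri [0.526  0.3054 0.0108]
t2right [0.5468 0.1528] [0.5439 0.1426] tri [0.55   0.1616 0.0032]
t2bot [0.4322 0.1299] [0.4282 0.1269] tri [0.4296 0.1267 0.0123]
paintcap [0.5779 0.068 ] [0.5744 0.061 ] tri [0.5789 0.0718 0.0964]
stampknob [ 0.5746 -0.07  ] [ 0.5738 -0.0699] tri [ 0.5737 -0.071   0.0507]
gluetop [ 0.6796 -0.1627] [ 0.6761 -0.1662] tri [ 0.6801 -0.161   0.0867]
tapetop [ 0.561  -0.1736] [ 0.5598 -0.1733] tri [ 0.5594 -0.1752  0.0175]
spooltop [ 0.4438 -0.1278] [ 0.4421 -0.1299] tri [ 0.4432 -0.1279  0.0374]
eraser [ 0.6828 -0.0358] [ 0.6808 -0.0391] tri [ 0.6843 -0.0331  0.01  ]
inkA [0.4195 0.0511] [0.4156 0.0449] tri [0.4182 0.0515 0.0191]
inkB [0.4714 0.0308] [0.4705 0.0215] tri [0.4752 0.0402 0.0121]
inkC [ 0.4544 -0.0454] [ 0.4511 -0.0592] tri [ 0.4582 -0.0344  0.0088]
inkD [ 0.3995 -0.0382] [ 0.3988 -0.0448] tri [ 0.4014 -0.0324  0.0148]
stA [ 0.5507 -0.0567] [ 0.5554 -0.0495] tri [ 0.5501 -0.0603  0.0287]
stC [ 0.5916 -0.0939] [ 0.5924 -0.0936] tri [ 0.5923 -0.0934  0.0236]
stD [ 0.559  -0.0998] [ 0.5616 -0.1089] tri [ 0.5697 -0.0848  0.0093]
tapeend [ 0.5354 -0.2206] [ 0.5335 -0.2212] tri [ 0.5339 -0.2218  0.0019]
thread [ 0.4489 -0.1379] [ 0.454  -0.1313] tri [ 0.4501 -0.1391  0.0043]
```

```bash
cat >> h.py <<'E'
def pose():
    s=r.state(); x,y,z,w=s["orientation"]
    from scipy.spatial.transform import Rotation
    return s["eef_pos"],Rotation.from_quat([x,y,z,w]).as_matrix(),s
def delta(p,R,tgt,psi):
    """tool-axis shift in cm and twist from pose (p,R) to target with finger line at yaw psi (deg, mod 180)"""
    sh=R.T@(np.array(tgt)-p)*100
    cur=np.degrees(np.arctan2(R[1,1],R[0,1]))
    d=(psi-cur+90)%180-90
    q6=np.arctan2(R[1,1],R[0,1])
    return np.round(sh,2),round(-np.radians(d),3)
def Rz(psi):
    c,s=np.cos(np.radians(psi)),np.sin(np.radians(psi)); return np.array([[-s,c,0],[c,s,0],[0,0,-1.]])
def chain(*wps,start=None):
    p,R,s=pose(); print("t",round(s["time"],2),"at",p.round(4),"psi",np.degrees(np.arctan2(R[1,1],R[0,1])).round(1),"q6",s["joints"][5].round(2),"F",s["wrist_force"].round(1),"open",s["opening"].round(3),"gf",s["gripper_force"])
    for t,psi in wps:
        sh,tw=delta(p,R,t,psi); print("  ->",t,psi,sh,tw)
        cur=np.degrees(np.arctan2(R[1,1],R[0,1])); p,R=np.array(t),Rz(cur-np.degrees(tw))
E
python3 -c "
from h import *
chain(((.54,.21,.30),90),((.57,-.06,.30),90),((.57,-.34,.30),90))"
```

```text
Traceback (most recent call last):
  File "h.py", line 30, in chain
    p,R,s=pose(); print("t",round(s["time"],2),"at",p.round(4),"psi",np.degrees(np.arctan2(R[1,1],R[0,1])).round(1),"q6",s["joints"][5].round(2),"F",s["wrist_force"].round(1),"open",s["opening"].round(3),"gf",s["gripper_force"])
                                                                                                                                                                                      ^^^^^^^^^^^^^^^^^^
AttributeError: 'float' object has no attribute 'round'
```

```bash
sed -i 's/s\["opening"\].round(3)/round(s["opening"],3)/' h.py
python3 -c "
from h import *
chain(((.54,.21,.30),90),((.57,-.06,.30),90),((.57,-.34,.30),90))"
```

```text
t 0.15 at [0.19   0.516  0.3035] psi 69.8 q6 -0.07 F [ 0.1 -0.3 -0.6] open 1.001 gf 0.0
  -> (0.54, 0.21, 0.3) 90 [-43.42 -16.62   0.36] -0.353
  -> (0.57, -0.06, 0.3) 90 [ -3. -27.   0.] 0.0
  -> (0.57, -0.34, 0.3) 90 [  0. -28.   0.] 0.0
```

move_arm([
  [8.5, [-3, -1, 0], -0.035],
  [8.5, [-6, -2, 0], -0.07],
  [8.5, [-9, -3, 0], -0.11],
  [8.5, [-12, -4, 0], -0.14],
  [8.5, [-15, -5, 0], -0.18],
  [8.5, [-18, -6.5, 0], -0.21],
  [8.5, [-21, -8, 0], -0.25],
  [8.5, [-24, -9, 0], -0.29],
  [8.5, [-27, -10, 0], -0.32],
  [8.5, [-30, -11, 0], -0.353],
])

```text
time: 0.98
eef_pos: [0.4346, 0.308, 0.3038]
orientation: [-0.001, 1.0, -0.0, -0.0]
wrist_force: [-0.2, -0.4, -0.1]
opening: 1.0
gripper_force: 0.0
```

```bash
python3 -c "
from h import *
chain(((.54,.21,.30),90),((.57,-.06,.30),90),((.57,-.34,.30),90))"
```

```text
t 0.98 at [0.4346 0.308  0.3038] psi 90.1 q6 -1.02 F [-0.2 -0.4 -0.1] open 1.0 gf 0.0
  -> (0.54, 0.21, 0.3) 90 [-10.53  -9.81   0.38] 0.002
  -> (0.57, -0.06, 0.3) 90 [ -3.01 -27.     0.  ] -0.0
  -> (0.57, -0.34, 0.3) 90 [-1.0e-02 -2.8e+01  0.0e+00] -0.0
```

move_arm([
  [8.5, [-3, -3, 0], 0],
  [8.5, [-6, -6, 0], 0],
  [8.5, [-9, -9, 0.2], 0],
  [8.5, [-10.5, -10, 0.4], 0],
  [8.5, [-10.5, -10, 0.4], 0],
  [8.5, [-10.5, -10, 0.4], 0],
  [8.5, [-10.5, -10, 0.4], 0],
  [8.5, [-10.5, -10, 0.4], 0],
  [8.5, [-10.5, -10, 0.4], 0],
  [8.5, [-10.5, -10, 0.4], 0],
])

```text
time: 1.82
eef_pos: [0.5381, 0.2099, 0.3001]
orientation: [-0.001, 1.0, 0.0, 0.0]
wrist_force: [0.5, -0.3, -1.5]
opening: 0.992
gripper_force: 0.0
```

```bash
python3 -c "
from h import *
cap('wrist','wA')"
```

move_arm([
  [8.5, [-0.3, -3, 0], 0],
  [8.5, [-0.7, -6.5, 0], 0],
  [8.5, [-1.1, -10, 0], 0],
  [8.5, [-1.5, -13.5, 0], 0],
  [8.5, [-1.9, -17, 0], 0],
  [8.5, [-2.3, -20.5, 0], 0],
  [8.5, [-2.7, -24, 0], 0],
  [8.5, [-3, -27, 0], 0],
  [8.5, [-3, -27, 0], 0],
  [8.5, [-3, -27, 0], 0],
])

```text
time: 2.7
eef_pos: [0.5686, -0.0617, 0.2998]
orientation: [0.001, 1.0, 0.0, -0.0]
wrist_force: [0.7, 0.4, -0.4]
opening: 0.992
gripper_force: 0.0
```

```bash
python3 -c "
from h import *
cap('wrist','wB')"
```

move_arm([
  [8.5, [0, -3, 0], 0],
  [8.5, [0, -6.5, 0], 0],
  [8.5, [0, -10, 0], 0],
  [8.5, [0, -13.5, 0], 0],
  [8.5, [0, -17, 0], 0],
  [8.5, [0, -20.5, 0], 0],
  [8.5, [0, -24, 0], 0],
  [8.5, [0, -26, 0], 0],
  [8.5, [0, -26, 0], 0],
  [8.5, [0, -26, 0], 0],
])

```text
time: 3.58
eef_pos: [0.569, -0.3201, 0.2995]
orientation: [-0.0, 1.0, 0.0, -0.0]
wrist_force: [0.5, 0.5, -0.4]
opening: 0.999
gripper_force: 0.0
```

```bash
python3 -c "
from h import *
cap('wrist','wC'); chain()
im=np.vstack([cv2.imread('pics/w%s.png'%k)[:300] for k in 'AB'])
cv2.imwrite('pics/AB.png',im)"
```

```text
t 3.63 at [ 0.5692 -0.3194  0.2998] psi 90.1 q6 -2.14 F [-0.  -0.5  0.3] open 0.999 gf 0.0
```

View pics/AB.png

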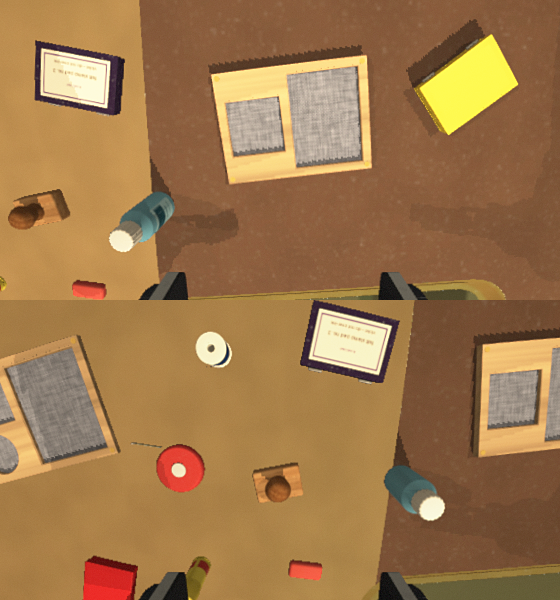

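View pics/wC.png

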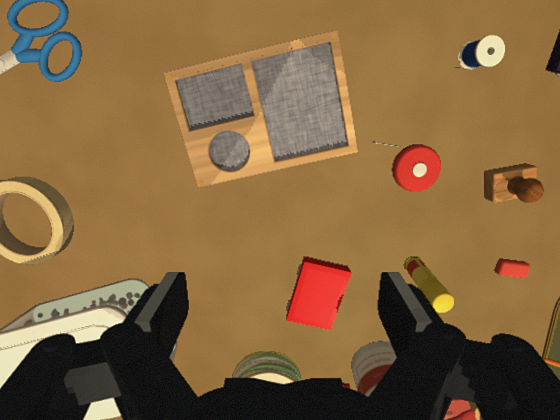

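Tray two spans wA (210,72)–(371,167). In wB the ink pad is near (350,342−300), spool top (211,49), tape hub (179,170), stamp block near (278,183). In wC tray three has corners (166,72), (338,32), (357,152), (198,186), and the glue cap is at (443,301).

```bash
python3 - <<'E'
from h import *
np.set_printoptions(precision=4,suppress=True)
C={k:load("w"+k) for k in "ABC"}
def quad(k,pts,z,name):
    P=np.array([onz(C[k],*p,z)[:2] for p in pts]); e=np.roll(P,-1,0)-P
    print(name,"c",P.mean(0),"len",np.linalg.norm(e,axis=1),"ang",np.degrees(np.arctan2(e[:,1],e[:,0])).round(1))
quad("A",[(210,72),(366,55),(371,167),(230,183)],.011,"tray2")
quad("B",[(473,165-0),(482,42),(482,42),(473,165)],.011,"tray2 left edge B")
quad("C",[(166,72),(338,32),(357,152),(198,186)],.011,"tray3")
quad("B",[(315,2),(398,20),(382,83),(302,67)],.021,"inkB")
quad("A",[(37,41),(124,56),(116,114),(35,98)],.021,"inkA")
quad("B",[(254,171),(298,163),(302,194),(258,203)],.024,"stampB")
for n,k,p,z in [("tape","B",(179,170),.016),("tape","C",(420,170),.016),("tapeend","B",(132,143),.001),("tapeend","C",(374,142),.001),("spool","B",(211,49),.038),("spool","C",(490,50),.038),("handle","B",(279,190),.055),("handle","C",(532,190),.055),("handle","A",(21,217),.055),("glue","C",(443,301),.089),("paint","A",(122,241),.1),("paint","B",(432,209),.1)]:
    print(n,k,onz(C[k],*p,z)[:2])
# colour masks: contour centres
def mask(k,lo,hi,box,z,name):
    hsv=cv2.cvtColor(C[k]["image"],cv2.COLOR_RGB2HSV); x0,y0,x1,y1=box
    m=cv2.inRange(hsv[y0:y1,x0:x1],lo,hi); cs,_=cv2.findContours(m,cv2.RETR_EXTERNAL,cv2.CHAIN_APPROX_NONE)
    c=max(cs,key=cv2.contourArea)+np.array([x0,y0]); b=cv2.boxPoints(cv2.minAreaRect(c)); quad(k,b,z,name+str(b.mean(0)))
mask("B",(0,0,0),(179,255,75),(295,0,402,90),.021,"inkmask")
mask("B",(0,190,110),(6,255,255),(150,140,210,200),.010,"tapemask")
mask("C",(0,190,110),(6,255,255),(385,135,445,195),.010,"tapemask")
mask("B",(0,0,170),(179,90,255),(190,25,240,75),.038,"spoolmask")
mask("C",(0,0,170),(179,90,255),(470,25,515,75),.038,"spoolmask")
mask("C",(20,100,170),(40,255,255),(425,285,460,318),.089,"gluetop")
E
```

```text
tray2 c [0.4807 0.2226] len [0.1558 0.1132 0.1544 0.1152] ang [  96.1    6.9  -83.2 -172.4]
tray2 left edge B c [0.4938 0.1426] len [0.1245 0.     0.1245 0.    ] ang [-175.3    0.     4.7    0. ]
tray3 c [ 0.5029 -0.3385] len [0.1743 0.1195 0.1762 0.1203] ang [ 102.    12.5  -77.7 -168.5]
inkB c [0.4375 0.0028] len [0.0798 0.0579 0.0801 0.058 ] ang [  79.7  -10.9 -100.2  168.8]
inkA c [0.4361 0.0068] len [0.0876 0.0567 0.0851 0.055 ] ang [  79.2  -15.5 -101.8  166.9]
stampB c [ 0.5733 -0.0658] len [0.0465 0.0336 0.0481 0.0351] ang [ 100.4    8.   -78.  -174.5]
tape B [ 0.5608 -0.1718]
tape C [ 0.5608 -0.1716]
tapeend B [ 0.5335 -0.2259]
tapeend C [ 0.5333 -0.2199]
spool B [ 0.4445 -0.1259]
spool C [ 0.4427 -0.1275]
handle B [ 0.5727 -0.0644]
handle C [ 0.572  -0.0704]
handle A [ 0.571  -0.0584]
glue C [ 0.676  -0.1616]
paint A [0.577 0.069]
paint B [0.5772 0.0664]
inkmask[348.6629  41.9607] c [0.4366 0.0023] len [0.0578 0.0827 0.059  0.0864] ang [ 166.9   79.    -9.4 -101.8]
tapemask[179.5 168. ] c [ 0.5603 -0.1731] len [0.0506 0.0491 0.052  0.0507] ang [ 131.5   42.7  -46.7 -138.9]
tapemask[417.5 168. ] c [ 0.5603 -0.1719] len [0.049  0.0493 0.0511 0.0488] ang [  90.6    8.2  -89.8 -174.2]
spoolmask[212.75  50.25] c [ 0.4458 -0.1243] len [0.0272 0.0327 0.0276 0.0332] ang [ 130.6   45.7  -48.2 -135.1]
spoolmask[490.   50.5] c [ 0.4432 -0.1273] len [0.0268 0.0273 0.0274 0.027 ] ang [  92.3    9.7  -88.1 -171.5]
gluetop[443. 303.] c [ 0.6785 -0.1612] len [0.0201 0.0212 0.0206 0.021 ] ang [  89.1   10.1  -91.1 -171.1]
```

move_arm([
  [5.5, [1, 3, 1], 0],
  [5.5, [2, 6, 2], 0],
  [5.5, [3, 9, 3], 0],
  [5.5, [4, 12, 5], 0],
  [5.5, [5, 15, 7], 0],
  [5.5, [6, 18, 9], 0],
  [5.5, [6.5, 21, 12], 0],
  [5.5, [6.9, 24, 15], 0],
  [5.5, [6.9, 26, 17], 0],
  [5.5, [6.9, 27, 20], 0],
])

```text
time: 4.47
eef_pos: [0.4994, -0.0468, 0.1003]
orientation: [-0.002, 1.0, -0.0, 0.001]
wrist_force: [0.5, -0.8, 0.1]
opening: 0.646
gripper_force: 0.0
```

move_arm([
  [5.5, [0, 0, 0.5], 0],
  [5.5, [0, 0, 1.0], 0],
  [5.5, [0, 0, 1.5], 0],
  [5.5, [0, 0, 1.9], 0],
  [5.5, [0, 0, 2.1], 0],
  [5.5, [0, 0, 2.2], 0],
  [5.5, [0, 0, 2.3], 0],
  [5.5, [0, 0, 2.4], 0],
  [5.5, [0, 0, 2.4], 0],
  [5.5, [0, 0, 2.4], 0],
])

```text
time: 5.3
eef_pos: [0.4997, -0.0509, 0.076]
orientation: [-0.0, 1.0, -0.0, 0.0]
wrist_force: [-0.2, -0.3, -0.4]
opening: 0.643
gripper_force: 0.0
```

```bash
python3 -c "
from h import *
chain()
cap('side','sT')
im=cv2.imread('pics/sT.png')[150:300,190:340]; cv2.imwrite('pics/sTz.png',cv2.resize(im,None,fx=4,fy=4))"
```

```text
t 5.3 at [ 0.4997 -0.0509  0.076 ] psi 90.0 q6 -1.75 F [-0.2 -0.3 -0.4] open 0.643 gf 0.0
```

View pics/sTz.png

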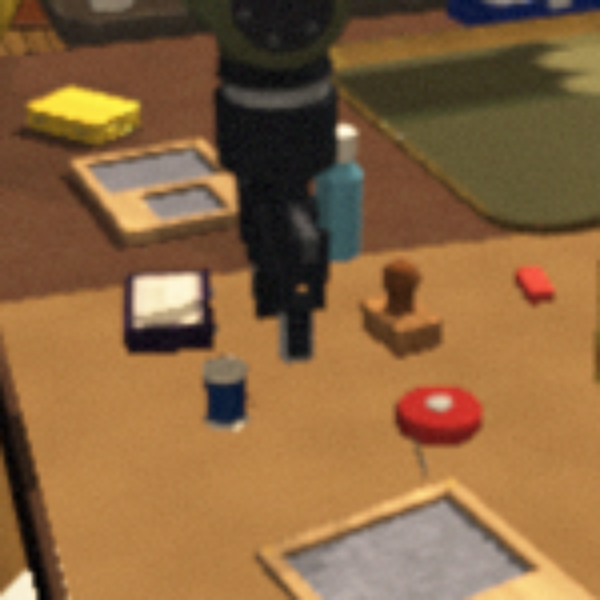

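The near fingertip ends at about side pixel (264,239.5), just above the table.

```bash
python3 -c "
from h import *
c=load('sT')
for y in (-.0785,-.085,-.092):
  o,w=ray(c,264,239.5); p=o+w*(y-o[1])/w[1]; print(y,p)"
```

```text
-0.0785 [ 0.50099586 -0.0785      0.00525785]
-0.085 [ 0.4991719  -0.085       0.00908479]
-0.092 [ 0.49720762 -0.092       0.0132061 ]
```

```bash
python3 - <<'E'
s=open('h.py').read()
a=s.index("    d=(psi-cur+90)"); b=s.index("    return np.round(sh,2)")
s=s[:a]+'''    q1=np.degrees(np.arctan2(tgt[1],tgt[0])); global Q6
    best=min((abs(d),d) for d in [psi-cur+180*k for k in range(-3,4)] if abs(Q6+q1-np.degrees(np.arctan2(p[1],p[0]))-d)<130)
    d=best[1]; Q6=Q6+q1-np.degrees(np.arctan2(p[1],p[0]))-d
'''+s[b:]
s=s.replace('    for t,psi in wps:','    global Q6; Q6=np.degrees(s["joints"][5])\n    for t,psi in wps:').replace(',sh,tw)',',sh,tw,"q6",round(Q6))')
open('h.py','w').write(s)
E
python3 -c "
from h import *
chain(((.437,.003,.12),-11),((.437,.003,.076),-11),((.437,.003,.14),-11),((.4945,-.3009,.14),-77.8),((.4945,-.3009,.083),-77.8))"
```

```text
t 5.35 at [ 0.4997 -0.0508  0.076 ] psi 90.0 q6 -1.75 F [-0.4  0.  -0.4] open 0.644 gf 0.0
  -> (0.437, 0.003, 0.12) -11 [ 6.27  5.38 -4.4 ] 1.763 q6 7
  -> (0.437, 0.003, 0.076) -11 [0.  0.  4.4] -0.0 q6 7
  -> (0.437, 0.003, 0.14) -11 [ 0.   0.  -6.4] -0.0 q6 7
  -> (0.4945, -0.3009, 0.14) -77.8 [-28.73  11.44   0.  ] 1.166 q6 42
  -> (0.4945, -0.3009, 0.083) -77.8 [0.  0.  5.7] -0.0 q6 42
```

move_arm([
  [8.5, [0, 0, -3], 0],
  [8.5, [0.5, 0.5, -5], 0.12],
  [8.5, [1.5, 1, -5], 0.24],
  [8.5, [2.5, 2, -5], 0.36],
  [8.5, [3.5, 3, -5], 0.48],
  [8.5, [4.5, 4, -5], 0.6],
  [8.5, [5.5, 5, -5], 0.72],
  [8.5, [6.3, 5.4, -5], 0.84],
  [8.5, [6.3, 5.4, -5], 0.96],
  [8.5, [6.3, 5.4, -5], 1.08],
])

```text
time: 6.18
eef_pos: [0.4364, 0.0035, 0.1261]
orientation: [0.516, 0.856, 0.0, 0.0]
wrist_force: [0.1, 0.1, 0.7]
opening: 0.994
gripper_force: 0.0
```

move_arm([
  [8.5, [0, 0, 0], 0.12],
  [8.5, [0, 0, 0], 0.24],
  [8.5, [0, 0, 0], 0.36],
  [8.5, [0, 0, 0], 0.48],
  [8.5, [0, 0, 0], 0.6],
  [8.5, [0, 0, 0], 0.683],
  [8.5, [0, 0, 0.0], 0.683],
  [8.5, [0, 0, 0], 0.683],
  [8.5, [0, 0, 0], 0.683],
  [8.5, [0, 0, 0], 0.683],
])

```text
time: 7.02
eef_pos: [0.4366, 0.0032, 0.1259]
orientation: [0.771, 0.637, 0.0, 0.0]
wrist_force: [0.7, 0.5, -0.4]
opening: 0.998
gripper_force: 0.0
```

```bash
python3 -c "
from h import *
chain(((.437,.003,.077),-11)); cap('wrist','wI')"
```

```text
t 7.02 at [0.4366 0.0032 0.1259] psi -10.9 q6 0.11 F [ 0.7  0.5 -0.4] open 0.998 gf 0.0
  -> (0.437, 0.003, 0.077) -11 [-0.02  0.04  4.89] 0.002 q6 7
```

View pics/wI.png

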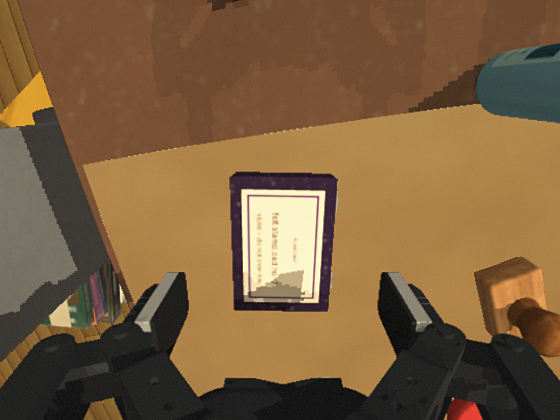

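The pad (x 234–332) is centred between the fingers and aligned. Descend, grip.

move_arm([
  [8.5, [0, 0, 1], 0],
  [8.5, [0, 0, 2], 0],
  [8.5, [0, 0, 3], 0],
  [8.5, [0, 0, 4], 0],
  [8.5, [0, 0, 4.5], 0],
  [8.5, [0, 0, 4.9], 0],
  [8.5, [0, 0, 4.9], 0],
  [8.5, [0, 0, 4.9], 0],
  [5.5, [0, 0, 4.9], 0],
  [5.5, [0, 0, 4.9], 0],
], force=30)

```text
time: 7.9
eef_pos: [0.4368, 0.0032, 0.0773]
orientation: [0.772, 0.636, 0.0, 0.0]
wrist_force: [0.2, -0.7, 0.7]
opening: 0.743
gripper_force: 0.0
```

move_arm([
  [5.0, [0, 0, 0], 0],
  [5.0, [0, 0, 0], 0],
  [5.0, [0, 0, 0], 0],
  [5.0, [0, 0, 0], 0],
  [5.0, [0, 0, -0.5], 0],
  [5.0, [0, 0, -1], 0],
  [5.0, [0, 0, -2], 0],
  [5.0, [0, 0, -4], 0],
  [5.0, [0, 0, -6], 0],
  [5.0, [0, 0, -6], 0],
])

```text
time: 8.73
eef_pos: [0.4379, 0.0032, 0.1407]
orientation: [0.772, 0.636, 0.002, 0.002]
wrist_force: [0.0, 0.1, -0.3]
opening: 0.678
gripper_force: 32.8
```

```bash
python3 -c "
from h import *
chain(((.4945,-.3009,.137),-77.8),((.4945,-.3009,.083),-77.8)); cap('wrist','wI2')"
```

```text
t 8.73 at [0.4379 0.0032 0.1407] psi -11.0 q6 0.12 F [ 0.   0.1 -0.3] open 0.678 gf 32.77810335159302
  -> (0.4945, -0.3009, 0.137) -77.8 [-28.77  11.35   0.41] 1.166 q6 42
  -> (0.4945, -0.3009, 0.083) -77.8 [0.  0.  5.4] -0.0 q6 42
```

View pics/wI2.png

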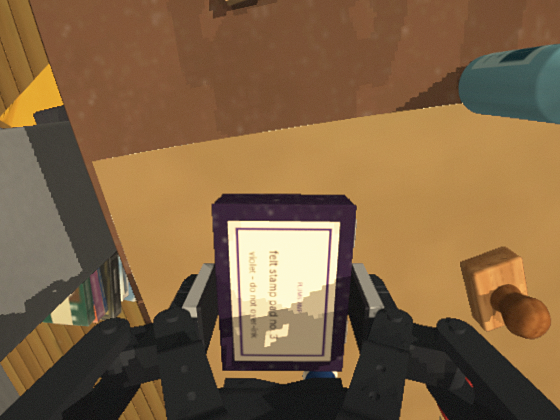

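The ink pad is held firmly, lid corners (214,200), (355,205), (342,370), (222,370). I'll compute its offset from the TCP.

```bash
python3 -c "
from h import *
c=load('wI2');p,R,s=pose()
P=np.array([onz(c,*q,.0847) for q in [(214,200),(355,205),(342,370),(222,370)]]);print(P); print((R.T@(P.mean(0)-p)).round(4))
c=load('wI')
P=np.array([onz(c,*q,.021) for q in [(232,178),(337,181),(328,310),(235,308)]]);print(P,P.mean(0))
"
```

```text
[[ 0.42029994  0.05072126  0.0847    ]
 [ 0.47398089  0.03818745  0.0847    ]
 [ 0.45821864 -0.04225092  0.0847    ]
 [ 0.40248896 -0.03119407  0.0847    ]]
[0.0009 0.001  0.0544]
[[ 0.41805283  0.0483271   0.021     ]
 [ 0.47249432  0.036278    0.021     ]
 [ 0.45616557 -0.04245586  0.021     ]
 [ 0.40088017 -0.03044362  0.021     ]] [0.43689822 0.00292641 0.021     ]
```

move_arm([
  [5.0, [-2, 1, 0], 0.1],
  [5.0, [-5, 2, 0], 0.2],
  [5.0, [-8, 3, 0], 0.32],
  [5.0, [-11.5, 4.5, 0], 0.44],
  [5.0, [-15, 6, 0], 0.56],
  [5.0, [-18.5, 7.3, 0], 0.68],
  [5.0, [-22, 8.7, 0], 0.8],
  [5.0, [-25, 10, 0], 0.92],
  [5.0, [-27.5, 11, 0], 1.04],
  [5.0, [-28.8, 11.4, 0], 1.16],
])

```text
time: 9.62
eef_pos: [0.4934, -0.304, 0.1363]
orientation: [0.994, 0.105, -0.0, 0.0]
wrist_force: [-0.6, 0.2, -0.4]
opening: 0.679
gripper_force: 32.8
```

move_arm([
  [5.0, [0, 0, 0], 0],
  [5.0, [0, 0, 0.5], 0],
  [5.0, [0, 0, 1], 0],
  [5.0, [0, 0, 1], 0],
  [5.0, [0, 0, 1], 0],
  [5.0, [0, 0, 1], 0],
  [5.0, [0, 0, 1], 0],
  [5.0, [0, 0, 1], 0],
  [5.0, [0, 0, 1], 0],
  [5.0, [0, 0, 1], 0],
])

```text
time: 10.45
eef_pos: [0.4936, -0.3012, 0.127]
orientation: [0.994, 0.109, 0.0, 0.0]
wrist_force: [0.5, -0.3, -0.4]
opening: 0.677
gripper_force: 32.7
```

```bash
python3 -c "
from h import *
chain(((.4945,-.3009,.083),-77.8)); cap('wrist','wI3')"
```

```text
t 10.45 at [ 0.4936 -0.3012  0.127 ] psi -77.5 q6 0.74 F [ 0.5 -0.3 -0.4] open 0.677 gf 32.74452567100525
  -> (0.4945, -0.3009, 0.083) -77.8 [ 0.09 -0.01  4.4 ] 0.006 q6 43
```

View pics/wI3.png

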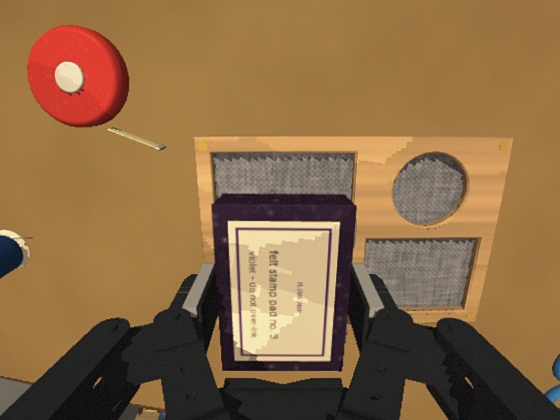

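The pad hangs over the large bay. Tray corners (194,138), (513,138) and the round bay (430,188) are visible, so I can check the tray pose from here.

```bash
python3 -c "
from h import *
c=load('wI3')
t=np.radians(12.2);A=np.array([[np.cos(t),-np.sin(t)],[np.sin(t),np.cos(t)]])
for q,l in [((194,138),(61,89)),((513,138),(61,-89)),((213,153),(52,80)),((355,153),(52,0)),((430,187),(30,-45)),((364,238),(0,-10)),((480,238),(0,-80))]:
  P=onz(c,*q,.011)[:2]; print(q,P.round(4),'tray centre',(P-A@np.array(l)/1000).round(4))
"
```

```text
(194, 138) [ 0.5418 -0.2404] tray centre [ 0.501  -0.3403]
(513, 138) [ 0.5814 -0.4128] tray centre [ 0.503  -0.3387]
(213, 153) [ 0.5359 -0.2519] tray centre [ 0.502  -0.3411]
(355, 153) [ 0.5531 -0.3284] tray centre [ 0.5022 -0.3393]
(430, 187) [ 0.544  -0.3761] tray centre [ 0.5052 -0.3385]
(364, 238) [ 0.5054 -0.348 ] tray centre [ 0.5033 -0.3383]
(480, 238) [ 0.5207 -0.4179] tray centre [ 0.5038 -0.3397]
```

move_arm([
  [5.0, [0.1, 0, 1], 0],
  [5.0, [0.1, 0, 2], 0],
  [5.0, [0.1, 0, 3], 0],
  [5.0, [0.1, 0, 3.7], 0],
  [5.0, [0.1, 0, 4.1], 0],
  [5.0, [0.1, 0, 4.4], 0],
  [5.0, [0.1, 0, 4.4], 0],
  [5.0, [0.1, 0, 4.4], 0],
  [5.8, [0.1, 0, 4.4], 0],
  [6.5, [0.1, 0, 4.4], 0],
])

```text
time: 11.33
eef_pos: [0.4946, -0.3011, 0.083]
orientation: [0.994, 0.109, 0.0, 0.0]
wrist_force: [-0.1, 0.0, -0.1]
opening: 0.762
gripper_force: 0.0
```

move_arm([
  [7, [0, 0, 0], 0],
  [7.5, [0, 0, 0], 0],
  [7.5, [0, 0, 0], 0],
  [7.5, [0, 0, -0.5], 0],
  [8, [0, 0, -1.5], 0],
  [8.5, [0, 0, -3], 0],
  [8.5, [0, 0, -5], 0],
  [8.5, [0, 0, -7], 0],
  [8.5, [0, 0, -8], 0],
  [8.5, [0, 0, -8], 0],
])

```text
time: 12.17
eef_pos: [0.4952, -0.3015, 0.1658]
orientation: [0.994, 0.109, 0.002, 0.002]
wrist_force: [0.7, -0.5, -0.4]
opening: 0.996
gripper_force: 0.0
```

```bash
python3 -c "
from h import *
chain(((.5603,-.1722,.13),-28.3),((.5603,-.1722,.0755),-28.3)); cap('wrist','wI4')"
```

```text
t 12.17 at [ 0.4952 -0.3015  0.1658] psi -77.5 q6 0.74 F [ 0.7 -0.5 -0.4] open 0.996 gf 0.0
  -> (0.5603, -0.1722, 0.13) -28.3 [  9.15 -11.22   3.57] -0.858 q6 8
  -> (0.5603, -0.1722, 0.0755) -28.3 [0.   0.   5.45] -0.0 q6 8
```

View pics/wI4.png

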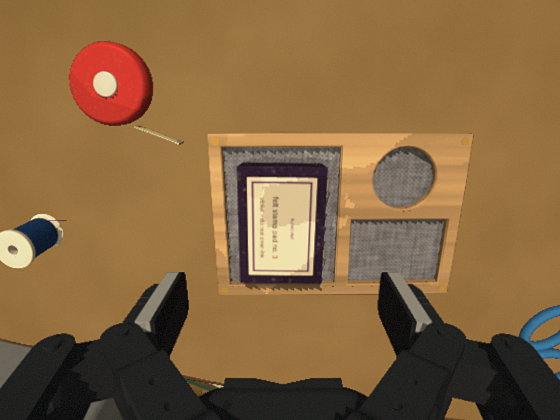

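The ink pad lies flat and centred in the large bay (lid 238–326 by 163–285). Now the tape measure; hub at (105,84).

```bash
python3 -c "
from h import *
c=load('wI4')
h=onz(c,105,84,.016);e=onz(c,183,143,.001);print(h,e,np.degrees(np.arctan2(*(h-e)[[1,0]])),np.linalg.norm(h-e))
print(onz(c,12,249,.038))"
```

```text
[ 0.55990423 -0.17331533  0.016     ] [ 0.53105828 -0.22278092  0.001     ] 59.751323825336435 0.059194030102462034
[ 0.44410191 -0.1275434   0.038     ]
```

move_arm([
  [8.5, [1, -1, 0], -0.08],
  [8.5, [2, -2.5, 0], -0.17],
  [8.5, [3, -4, 0], -0.26],
  [8.5, [4.2, -5.5, 0], -0.35],
  [8.5, [5.4, -7, 0], -0.44],
  [8.5, [6.6, -8.5, 0.5], -0.53],
  [8.5, [7.8, -10, 1.5], -0.62],
  [8.5, [9, -11, 2.5], -0.72],
  [8.5, [9.1, -11.2, 3.6], -0.82],
  [8.5, [9.1, -11.2, 3.6], -0.858],
])

```text
time: 13.05
eef_pos: [0.5583, -0.1704, 0.1233]
orientation: [0.857, 0.516, -0.002, -0.002]
wrist_force: [-0.0, 0.2, -0.3]
opening: 0.991
gripper_force: 0.0
```

```bash
python3 -c "
from h import *
chain(((.5603,-.1722,.0755),-28.3),((.5603,-.1722,.22),-28.3),((.4771,.2538,.22),-83.2),((.4771,.2538,.082),-83.2))
c=cap('wrist','wT')
hsv=cv2.cvtColor(c['image'],cv2.COLOR_RGB2HSV); m=cv2.inRange(hsv,(0,190,100),(6,255,255)); m[:,:150]=0
n,_,st,ce=cv2.connectedComponentsWithStats(m)
for i in range(1,n):
  if st[i,4]>300: print(st[i],ce[i],onz(c,*ce[i],.012))"
```

```text
t 13.05 at [ 0.5583 -0.1704  0.1233] psi -27.9 q6 0.13 F [-0.   0.2 -0.3] open 0.991 gf 0.0
  -> (0.5603, -0.1722, 0.0755) -28.3 [-0.06  0.29  4.78] 0.007 q6 8
  -> (0.5603, -0.1722, 0.22) -28.3 [  0.     0.   -14.45] 0.0 q6 8
  -> (0.4771, 0.2538, 0.22) -83.2 [ 33.58 -27.51   0.  ] 0.959 q6 108
  -> (0.4771, 0.2538, 0.082) -83.2 [ 0.   0.  13.8] -0.0 q6 108
[ 246  201   87   84 5075] [289.39507389 241.8920197 ] [ 0.56174647 -0.17096955  0.012     ]
[ 509  240   51   92 3149] [541.09876151 282.92664338] [ 0.68947604 -0.27082565  0.012     ]
```

move_arm([
  [8.5, [0, 0.1, 1], 0],
  [8.5, [0, 0.2, 2], 0],
  [8.5, [0, 0.2, 3], 0],
  [8.5, [0, 0.2, 4], 0],
  [8.5, [0, 0.2, 4.4], 0],
  [8.5, [0, 0.2, 4.6], 0],
  [8.5, [0, 0.2, 4.7], 0],
  [8.5, [0, 0.2, 4.7], 0],
  [8.5, [0, 0.2, 4.7], 0],
  [8.5, [0, 0.2, 4.7], 0],
])

```text
time: 13.93
eef_pos: [0.561, -0.1729, 0.0804]
orientation: [0.859, 0.513, 0.0, 0.0]
wrist_force: [-0.6, 0.6, 0.2]
opening: 0.994
gripper_force: 0.0
```

move_arm([
  [8.5, [0, 0, 0.25], 0],
  [8.5, [0, 0, 0.5], 0],
  [7, [0, 0, 0.5], 0],
  [6, [0, 0, 0.5], 0],
  [4.4, [0, 0, 0.5], 0],
  [4.4, [0, 0, 0.5], 0],
  [4.4, [0, 0, 0.5], 0],
  [4.4, [0, 0, 0.5], 0],
  [4.4, [0, 0, 0.5], 0],
  [4.4, [0, 0, 0.5], 0],
])

```text
time: 14.77
eef_pos: [0.561, -0.1729, 0.0752]
orientation: [0.859, 0.513, 0.0, 0.0]
wrist_force: [0.4, -0.7, 4.7]
opening: 0.593
gripper_force: 31.5
```

move_arm([
  [4.4, [0, 0, 0], 0],
  [4.4, [0, 0, -0.5], 0],
  [4.4, [0, 0, -1.5], 0],
  [4.4, [0, 0, -3.5], 0],
  [4.4, [0, 0, -6], 0],
  [4.4, [0, 0, -9], 0],
  [4.4, [0, 0, -12], 0],
  [4.4, [0, 0, -14], 0],
  [4.4, [0, 0, -14.5], 0],
  [4.4, [0, 0, -14.5], 0],
])

```text
time: 15.6
eef_pos: [0.5611, -0.173, 0.2218]
orientation: [0.859, 0.513, 0.001, 0.001]
wrist_force: [0.9, -0.0, -0.7]
opening: 0.59
gripper_force: 31.3
```

```bash
python3 -c "
from h import *
chain(((.4771,.2538,.22),-83.2),((.4771,.2538,.082),-83.2))
c=cap('wrist','wT2')
hsv=cv2.cvtColor(c['image'],cv2.COLOR_RGB2HSV); m=cv2.inRange(hsv,(0,190,100),(6,255,255)); m[:,:150]=0
n,_,st,ce=cv2.connectedComponentsWithStats(m)
for i in range(1,n):
  if st[i,4]>300: print(st[i],ce[i],onz(c,*ce[i],.156))"
```

```text
t 15.6 at [ 0.5611 -0.173   0.2218] psi -28.3 q6 0.13 F [ 0.9 -0.  -0.7] open 0.59 gf 31.320231556892395
  -> (0.4771, 0.2538, 0.22) -83.2 [ 33.59 -27.63   0.11] 0.958 q6 108
  -> (0.4771, 0.2538, 0.082) -83.2 [ 0.   0.  13.8] 0.0 q6 108
[ 436  176  102   83 5938] [490.6665544  216.90569215] [ 0.65671708 -0.18724491  0.156     ]
[ 228  229  110  107 8182] [282.57944268 281.10633097] [ 0.56201686 -0.17146575  0.156     ]
```

move_arm([
  [4.4, [1.5, -1, 0], 0.05],
  [4.4, [4, -3, 0], 0.1],
  [4.4, [7, -5.5, 0], 0.2],
  [4.4, [10, -8.2, 0], 0.3],
  [4.4, [13, -10.7, 0], 0.4],
  [4.4, [16, -13, 0], 0.5],
  [4.4, [19, -15.6, 0], 0.6],
  [4.4, [22, -18, 0], 0.7],
  [4.4, [25, -20.5, 0], 0.8],
  [4.4, [27, -22, 0], 0.9],
])

```text
time: 16.48
eef_pos: [0.4935, 0.1719, 0.2183]
orientation: [0.996, 0.087, -0.001, 0.0]
wrist_force: [0.1, -0.7, -0.0]
opening: 0.591
gripper_force: 31.3
```

```bash
python3 -c "
from h import *
chain(((.4771,.2538,.12),-83.2),((.4771,.2538,.082),-83.2))"
```

```text
t 16.48 at [0.4935 0.1719 0.2183] psi -80.1 q6 1.66 F [ 0.1 -0.7 -0. ] open 0.591 gf 31.30408465862274
  -> (0.4771, 0.2538, 0.12) -83.2 [-0.18 -8.35  9.84] 0.055 q6 107
  -> (0.4771, 0.2538, 0.082) -83.2 [0.  0.  3.8] -0.0 q6 107
```

move_arm([
  [4.4, [0, -2.5, 1], 0.03],
  [4.4, [-0.1, -5, 3], 0.055],
  [4.4, [-0.2, -7, 5], 0.055],
  [4.4, [-0.2, -8.4, 7], 0.055],
  [4.4, [-0.2, -8.5, 9], 0.055],
  [4.4, [-0.2, -8.5, 9.8], 0.055],
  [4.4, [-0.2, -8.5, 9.8], 0.055],
  [4.4, [-0.2, -8.5, 9.8], 0.055],
  [4.4, [-0.2, -8.5, 9.8], 0.055],
  [4.4, [-0.2, -8.5, 9.8], 0.055],
])

```text
time: 17.32
eef_pos: [0.4787, 0.2522, 0.1229]
orientation: [0.998, 0.061, 0.001, -0.0]
wrist_force: [0.1, 0.1, 0.9]
opening: 0.593
gripper_force: 31.3
```

```bash
python3 -c "
from h import *
chain(((.4771,.2538,.085),-83.2)); cap('wrist','wT3')"
```

```text
t 17.32 at [0.4787 0.2522 0.1229] psi -83.1 q6 1.87 F [0.1 0.1 0.9] open 0.593 gf 31.346728205680847
  -> (0.4771, 0.2538, 0.085) -83.2 [-0.15 -0.17  3.79] 0.003 q6 107
```

View pics/wT3.png

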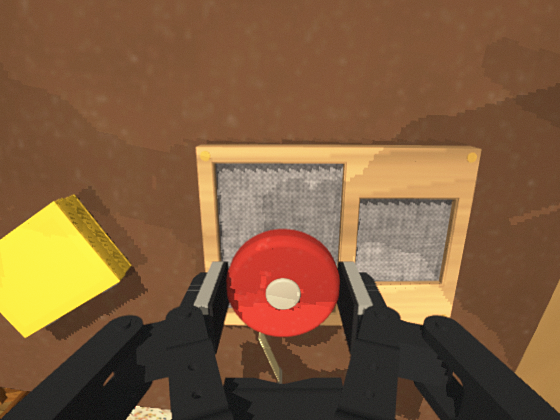

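The tape case hangs over the large bay, its tail toward the near rim. Tray corners are (196,147), (480,149); I'll check the tray pose.

```bash
python3 -c "
from h import *
c=load('wT3')
t=np.radians(6.8);A=np.array([[np.cos(t),-np.sin(t)],[np.sin(t),np.cos(t)]])
for q,l in [((196,147),(57,78)),((480,149),(57,-78)),((215,163),(48,69)),((345,163),(48,-3)),((357,198),(28,-13)),((456,198),(28,-69)),((441,284),(-28,-69))]:
  P=onz(c,*q,.011)[:2]; print(q,P.round(4),'tray centre',(P-A@np.array(l)/1000).round(4))
"
```

```text
(196, 147) [0.5286 0.3059] tray centre [0.4813 0.2217]
(480, 149) [0.547  0.1524] tray centre [0.4812 0.2231]
(215, 163) [0.5212 0.2951] tray centre [0.4817 0.2209]
(345, 163) [0.5298 0.2249] tray centre [0.4818 0.2222]
(357, 198) [0.5111 0.2146] tray centre [0.4817 0.2242]
(456, 198) [0.5181 0.1582] tray centre [0.4822 0.2234]
(441, 284) [0.4628 0.1516] tray centre [0.4825 0.2234]
```

move_arm([
  [4.4, [-0.1, -0.3, 0.5], 0],
  [4.4, [-0.1, -0.3, 1.2], 0],
  [4.4, [-0.1, -0.3, 2], 0],
  [4.4, [-0.1, -0.3, 2.7], 0],
  [4.4, [-0.1, -0.3, 3.3], 0],
  [4.4, [-0.1, -0.3, 3.7], 0],
  [4.4, [-0.1, -0.3, 3.7], 0],
  [4.4, [-0.1, -0.3, 3.7], 0],
  [4.4, [-0.1, -0.3, 3.7], 0],
  [4.4, [-0.1, -0.3, 3.7], 0],
])

```text
time: 18.2
eef_pos: [0.477, 0.2554, 0.0852]
orientation: [0.998, 0.061, 0.0, -0.0]
wrist_force: [-0.1, 0.4, -0.6]
opening: 0.593
gripper_force: 31.3
```

move_arm([
  [5.5, [0, 0, 0], 0],
  [6, [0, 0, 0], 0],
  [6.5, [0, 0, 0], 0],
  [6.5, [0, 0, -0.5], 0],
  [6.5, [0, 0, -2], 0],
  [6.5, [0, 0, -4], 0],
  [6.5, [0, 0, -7], 0],
  [6.5, [0, 0, -10], 0],
  [6.5, [0, 0, -13], 0],
  [6.5, [0, 0, -13], 0],
])

```text
time: 19.03
eef_pos: [0.4783, 0.256, 0.2211]
orientation: [0.998, 0.061, 0.004, -0.002]
wrist_force: [0.6, 0.7, 0.5]
opening: 0.761
gripper_force: 0.0
```

```bash
python3 -c "
from h import *
chain(((.4437,-.1275,.22),20),((.4437,-.1275,.082),20))
c=cap('wrist','wT4')
hsv=cv2.cvtColor(c['image'],cv2.COLOR_RGB2HSV); m=cv2.inRange(hsv,(0,190,100),(6,255,255))
n,_,st,ce=cv2.connectedComponentsWithStats(m)
for i in range(1,n):
  if st[i,4]>300: print(st[i],ce[i],onz(c,*ce[i],.017))"
```

```text
t 19.03 at [0.4783 0.256  0.2211] psi -83.0 q6 1.87 F [0.6 0.7 0.5] open 0.761 gf 0.0
  -> (0.4437, -0.1275, 0.22) 20 [-8.09 37.65 -0.05] -1.798 q6 -40
  -> (0.4437, -0.1275, 0.082) 20 [ 0.   0.  13.8] -0.0 q6 -40
[ 255  172   59   59 1848] [285.64556277 202.04004329] [0.4769062  0.25438939 0.017     ]
```

The tape sits at its target (0.477, 0.254). Now the spool.

```bash
python3 -c "
from h import *
chain(((.4437,-.1275,.22),-38),((.4437,-.1275,.10),-38),((.4437,-.1275,.0755),-38),((.4437,-.1275,.2),-38),((.4866,.1818,.2),-38))"
```

```text
t 19.08 at [0.4776 0.2557 0.2182] psi -83.0 q6 1.87 F [ 0.1 -0.1 -0.3] open 0.76 gf 0.0
  -> (0.4437, -0.1275, 0.22) -38 [-8.02 37.63 -0.29] -0.786 q6 18
  -> (0.4437, -0.1275, 0.1) -38 [ 0.  0. 12.] 0.0 q6 18
  -> (0.4437, -0.1275, 0.0755) -38 [0.   0.   2.45] 0.0 q6 18
  -> (0.4437, -0.1275, 0.2) -38 [  0.     0.   -12.45] 0.0 q6 18
  -> (0.4866, 0.1818, 0.2) -38 [ 27.02 -15.65   0.  ] 0.0 q6 55
```

move_arm([
  [6.5, [-0.5, 2.5, 0], -0.08],
  [6.5, [-1.3, 6, 0], -0.16],
  [6.5, [-2.1, 10, 0], -0.24],
  [6.5, [-2.9, 14, 0], -0.32],
  [6.5, [-3.8, 18, 0], -0.4],
  [6.5, [-4.6, 22, 0], -0.48],
  [6.5, [-5.4, 25.5, 0], -0.56],
  [6.5, [-6.2, 29, 0], -0.64],
  [6.5, [-7, 32.5, 0], -0.72],
  [6.5, [-7.6, 36, 0], -0.785],
])

```text
time: 19.92
eef_pos: [0.4441, -0.1129, 0.2142]
orientation: [0.898, 0.44, -0.0, -0.0]
wrist_force: [-0.1, -0.2, -0.0]
opening: 0.761
gripper_force: 0.0
```

```bash
python3 -c "
from h import *
chain(((.4437,-.1275,.12),-38),((.4437,-.1275,.0755),-38))"
```

```text
t 19.92 at [ 0.4441 -0.1129  0.2142] psi -37.8 q6 0.33 F [-0.1 -0.2 -0. ] open 0.761 gf 0.0
  -> (0.4437, -0.1275, 0.12) -38 [-1.18  0.87  9.42] 0.003 q6 17
  -> (0.4437, -0.1275, 0.0755) -38 [0.   0.   4.45] 0.0 q6 17
```

move_arm([
  [6.5, [-1.2, 0.8, 2], 0],
  [6.5, [-1.2, 0.8, 4], 0],
  [6.5, [-1.2, 0.8, 6], 0],
  [6.5, [-1.2, 0.8, 8], 0],
  [6.5, [-1.2, 0.8, 9.4], 0],
  [6.5, [-1.2, 0.8, 9.4], 0],
  [6.5, [-1.2, 0.8, 9.4], 0],
  [6.5, [-1.2, 0.8, 9.4], 0],
  [6.5, [-1.2, 0.8, 9.4], 0],
  [6.5, [-1.2, 0.8, 9.4], 0],
])

```text
time: 20.75
eef_pos: [0.4444, -0.1257, 0.1217]
orientation: [0.899, 0.438, 0.0, 0.001]
wrist_force: [0.0, 0.6, 0.7]
opening: 0.764
gripper_force: 0.0
```

```bash
python3 -c "
from h import *
chain(((.4437,-.1275,.0755),-38))
c=cap('wrist','wS')
hsv=cv2.cvtColor(c['image'],cv2.COLOR_RGB2HSV); m=cv2.inRange(hsv,(0,0,150),(179,90,255))
n,_,st,ce=cv2.connectedComponentsWithStats(m)
for i in range(1,n):
  if st[i,4]>300: print(st[i],ce[i],onz(c,*ce[i],.038))"
```

```text
t 20.75 at [ 0.4444 -0.1257  0.1217] psi -38.0 q6 0.31 F [0.  0.6 0.7] open 0.764 gf 0.0
  -> (0.4437, -0.1275, 0.0755) -38 [-0.19  0.05  4.62] -0.001 q6 17
[ 256  242   54   50 2047] [282.34636053 266.40791402] [ 0.44409831 -0.12573679  0.038     ]
[514 349  46  42 630] [536.6952381  370.36984127] [ 0.52095971 -0.27703632  0.038     ]
```

move_arm([
  [6.5, [0, 0, 1], 0],
  [6.5, [0, 0, 2], 0],
  [6.5, [0, 0, 3], 0],
  [6.5, [0, 0, 4], 0],
  [6.5, [0, 0, 4.6], 0],
  [6.5, [0, 0, 4.6], 0],
  [5, [0, 0, 4.6], 0],
  [3.5, [0, 0, 4.6], 0],
  [2.2, [0, 0, 4.6], 0],
  [2.2, [0, 0, 4.6], 0],
], force=20)

```text
time: 21.63
eef_pos: [0.4443, -0.1257, 0.0753]
orientation: [0.899, 0.438, 0.0, 0.0]
wrist_force: [-0.1, 0.1, 2.0]
opening: 0.322
gripper_force: 20.8
```

move_arm([
  [2.2, [0, 0, 0], 0],
  [2.2, [0, 0, 0], 0],
  [2.2, [0, 0, 0], 0],
  [2.2, [0, 0, 0], 0],
  [2.2, [0, 0, -1], 0],
  [2.2, [0, 0, -3], 0],
  [2.2, [0, 0, -6], 0],
  [2.2, [0, 0, -9], 0],
  [2.2, [0, 0, -12], 0],
  [2.2, [0, 0, -12.5], 0],
])

```text
time: 22.47
eef_pos: [0.4452, -0.126, 0.2051]
orientation: [0.899, 0.438, 0.002, 0.003]
wrist_force: [0.5, 0.4, 1.5]
opening: 0.323
gripper_force: 20.7
```

```bash
python3 -c "
from h import *
chain(((.4866,.1818,.2),-38),((.4866,.1818,.083),-38))
c=cap('wrist','wS2')
hsv=cv2.cvtColor(c['image'],cv2.COLOR_RGB2HSV); m=cv2.inRange(hsv,(0,0,150),(179,90,255))
n,_,st,ce=cv2.connectedComponentsWithStats(m)
for i in range(1,n):
  if st[i,4]>300: print(st[i],ce[i],onz(c,*ce[i],r.state()['eef_pos'][2]-.0375))"
```

```text
t 22.47 at [ 0.4452 -0.126   0.2051] psi -38.0 q6 0.31 F [0.5 0.4 1.5] open 0.323 gf 20.715222358703613
  -> (0.4866, 0.1818, 0.2) -38 [ 26.79 -15.71   0.46] -0.001 q6 54
  -> (0.4866, 0.1818, 0.083) -38 [ 0.   0.  11.7] 0.0 q6 54
[255 252  52  23 444] [280.45045045 259.98423423] [ 0.46071927 -0.10502571  0.1661386 ]
[317 259  20  47 479] [326.86638831 280.62839248] [ 0.46888845 -0.12213021  0.1661386 ]
[228 260  21  50 422] [238.81990521 280.67061611] [ 0.44357703 -0.10225004  0.1661386 ]
[   0  281   88  139 6261] [ 29.25075866 353.96821594] [ 0.35164343 -0.07547092  0.1661386 ]
[ 420  282   69   59 1991] [454.23756906 312.01657459] [ 0.49956805 -0.16440094  0.1661386 ]
[ 247  291   68   61 2548] [276.94387755 317.27158556] [ 0.44470423 -0.12328986  0.1661386 ]
[493 318  36  32 616] [509.63149351 334.0974026 ] [ 0.51259949 -0.18892658  0.1661386 ]
```

move_arm([
  [2.2, [2, -1.2, 0], 0],
  [2.2, [5, -3, 0], 0],
  [2.2, [8.2, -4.8, 0], 0],
  [2.2, [11.5, -6.7, 0], 0],
  [2.2, [14.8, -8.7, 0], 0],
  [2.2, [18, -10.5, 0], 0],
  [2.2, [21, -12.3, 1], 0],
  [2.2, [24, -14, 3], 0],
  [2.2, [26, -15.3, 5], 0],
  [2.2, [26.8, -15.7, 7], 0],
])

```text
time: 23.35
eef_pos: [0.485, 0.185, 0.1282]
orientation: [0.898, 0.439, -0.0, -0.0]
wrist_force: [0.4, -0.4, 0.5]
opening: 0.322
gripper_force: 20.7
```

```bash
python3 -c "
from h import *
chain(((.486,.1795,.083),-38))"
```

```text
t 23.35 at [0.485  0.185  0.1282] psi -37.9 q6 0.96 F [ 0.4 -0.4  0.5] open 0.322 gf 20.715327858924866
  -> (0.486, 0.1795, 0.083) -38 [-0.37  0.42  4.52] 0.002 q6 54
```

move_arm([
  [2.2, [-0.1, 0.2, 1], 0],
  [2.2, [-0.2, 0.3, 2], 0],
  [2.2, [-0.2, 0.3, 3], 0],
  [2.2, [-0.2, 0.3, 3.5], 0],
  [2.2, [-0.2, 0.3, 4], 0],
  [2.2, [-0.2, 0.3, 4], 0],
  [2.2, [-0.2, 0.3, 4], 0],
  [2.2, [-0.2, 0.3, 4], 0],
  [2.2, [-0.2, 0.3, 4], 0],
  [2.2, [-0.2, 0.3, 4], 0],
])

```text
time: 24.18
eef_pos: [0.4869, 0.1788, 0.0903]
orientation: [0.899, 0.438, 0.0, 0.0]
wrist_force: [0.1, -0.1, -0.2]
opening: 0.321
gripper_force: 20.7
```

Down 0.75 cm, release with a partial opening, rise.

move_arm([
  [2.2, [0, 0, 0.3], 0],
  [2.2, [0, 0, 0.6], 0],
  [2.2, [0, 0, 0.8], 0],
  [2.2, [0, 0, 0.8], 0],
  [2.2, [0, 0, 0.8], 0],
  [3, [0, 0, 0.8], 0],
  [3.3, [0, 0, 0.8], 0],
  [3.6, [0, 0, 0.8], 0],
  [3.8, [0, 0, 0.8], 0],
  [3.8, [0, 0, 0.8], 0],
])

```text
time: 25.02
eef_pos: [0.4867, 0.1788, 0.0819]
orientation: [0.899, 0.438, 0.0, 0.0]
wrist_force: [0.8, -1.6, -0.2]
opening: 0.448
gripper_force: 0.0
```

move_arm([
  [3.8, [0, 0, -0.3], 0],
  [3.8, [0, 0, -1], 0],
  [3.8, [0, 0, -2], 0],
  [3.8, [0, 0, -4], 0],
  [3.8, [0, 0, -6], 0],
  [3.8, [0, 0, -9], 0],
  [5, [0, 0, -12], 0],
  [5, [0, 0, -14], 0],
  [5, [0, 0, -14], 0],
  [5, [0, 0, -14], 0],
])

```text
time: 25.85
eef_pos: [0.4869, 0.1788, 0.2237]
orientation: [0.899, 0.438, 0.002, 0.0]
wrist_force: [-0.5, -0.4, -1.0]
opening: 0.587
gripper_force: 0.0
```

```bash
python3 -c "
from h import *
chain(((.5725,-.067,.22),10),((.5725,-.067,.1),10))
c=cap('wrist','wS3')
hsv=cv2.cvtColor(c['image'],cv2.COLOR_RGB2HSV); m=cv2.inRange(hsv,(0,0,150),(179,90,255))
n,_,st,ce=cv2.connectedComponentsWithStats(m)
for i in range(1,n):
  if st[i,4]>200: print(st[i],ce[i],onz(c,*ce[i],.043))"
```

```text
t 25.85 at [0.4869 0.1788 0.2237] psi -38.0 q6 0.95 F [-0.5 -0.4 -1. ] open 0.587 gf 0.0
  -> (0.5725, -0.067, 0.22) 10 [-14.09  21.89   0.37] -0.839 q6 -21
  -> (0.5725, -0.067, 0.1) 10 [ 0.  0. 12.] 0.0 q6 -21
[ 152   64  134  136 5121] [221.84475688 128.55731302] [0.48944702 0.25386953 0.043     ]
[203 126  19  19 288] [212.12152778 134.89930556] [0.48083982 0.25484679 0.043     ]
[ 237  154   83   80 3070] [278.51856678 192.96547231] [0.49191578 0.1901811  0.043     ]
[ 449  231   58   63 1507] [481.25746516 263.199071  ] [0.58913293 0.03657477 0.043     ]
[195 262  28  53 602] [208.28239203 286.84385382] [0.39372253 0.16202346 0.043     ]
[343 262  28  50 557] [356.91202873 285.45780969] [0.49412137 0.08523515 0.043     ]
[ 36 336  42  20 334] [ 56.35329341 345.73053892] [0.23547517 0.20238649 0.043     ]
```

```bash
python3 -c "
from h import *
c=load('wS3')
hsv=cv2.cvtColor(c['image'],cv2.COLOR_RGB2HSV)
for lo in (190,210,225):
  m=cv2.inRange(hsv,(0,0,lo),(179,60,255)); m[:,:225]=0;m[:, 340:]=0;m[:130]=0;m[260:]=0
  n,_,st,ce=cv2.connectedComponentsWithStats(m)
  for i in range(1,n):
    if st[i,4]>100: print(lo,st[i],ce[i],onz(c,*ce[i],.043))
m=cv2.inRange(hsv,(105,120,20),(130,255,140)); m[:,:225]=0;m[:, 340:]=0;m[:130]=0;m[260:]=0
n,_,st,ce=cv2.connectedComponentsWithStats(m); print(st[1:],ce[1:])
"
```

```text
190 [ 265  173   38   55 1053] [283.17473884 204.70275404] [0.4889199  0.18050673 0.043     ]
190 [239 178  27  31 332] [253.30421687 192.76204819] [0.47671363 0.20226798 0.043     ]
210 [265 182  35  45 968] [282.1911157  206.64669421] [0.48733832 0.17972635 0.043     ]
225 [265 182  35  45 968] [282.1911157  206.64669421] [0.48733832 0.17972635 0.043     ]
[[270 187  25   9  84]] [[282.22619048 190.04761905]]
```

move_arm([
  [5, [-1, 1.5, 0], -0.05],
  [5, [-2.5, 3.5, 0], -0.12],
  [5, [-4, 6, 0], -0.2],
  [5, [-5.5, 8.5, 0], -0.3],
  [5, [-7, 11, 0], -0.4],
  [5, [-8.5, 13.5, 0], -0.5],
  [5, [-10, 16, 0], -0.6],
  [5, [-11.5, 18, 0], -0.7],
  [5, [-13, 20, 0], -0.8],
  [5, [-14, 21.9, 0], -0.839],
])

```text
time: 26.73
eef_pos: [0.5726, -0.0682, 0.2207]
orientation: [0.641, 0.768, -0.001, -0.001]
wrist_force: [-0.4, -0.7, 0.2]
opening: 0.586
gripper_force: 0.0
```

move_arm([
  [6, [0, 0, 1], 0],
  [6, [0, 0, 2], 0],
  [6, [0, 0, 3], 0],
  [6, [0, 0, 4], 0],
  [6, [0, 0, 5], 0],
  [6, [0, 0, 6], 0],
  [6, [0, 0, 6], 0],
  [6, [0, 0, 6], 0],
  [6, [0, 0, 6], 0],
  [6, [0, 0, 6], 0],
])

```text
time: 27.57
eef_pos: [0.5732, -0.0664, 0.1625]
orientation: [0.643, 0.766, 0.0, 0.0]
wrist_force: [0.1, -0.8, 0.2]
opening: 0.7
gripper_force: 0.0
```

```bash
python3 -c "
from h import *
chain(((.5725,-.067,.099),9))
c=cap('wrist','wM')
# stamp handle / block pixels: print rough segmentation
hsv=cv2.cvtColor(c['image'],cv2.COLOR_RGB2HSV)
print(hsv[200:340:14,210:350:14].reshape(-1,10,3).tolist())
"
```

```text
t 27.57 at [ 0.5732 -0.0664  0.1625] psi 10.0 q6 -0.35 F [ 0.1 -0.8  0.2] open 0.7 gf 0.0
  -> (0.5725, -0.067, 0.099) 9 [-0.04 -0.08  6.35] 0.018 q6 -19
[[[18, 150, 163], [17, 146, 170], [17, 147, 168], [17, 146, 168], [14, 170, 203], [15, 162, 201], [14, 169, 189], [15, 159, 226], [18, 152, 164], [17, 145, 169]], [[18, 154, 162], [18, 146, 168], [17, 147, 167], [17, 149, 170], [15, 168, 207], [13, 180, 98], [14, 169, 192], [15, 170, 204], [17, 147, 168], [18, 150, 165]], [[17, 149, 164], [17, 151, 165], [17, 147, 166], [17, 143, 168], [15, 160, 134], [13, 191, 99], [13, 182, 133], [14, 169, 216], [17, 148, 169], [17, 150, 165]], [[17, 152, 164], [17, 152, 164], [17, 151, 165], [17, 147, 166], [13, 184, 75], [13, 180, 156], [13, 188, 161], [15, 160, 205], [17, 149, 166], [17, 152, 163]], [[17, 151, 165], [16, 144, 168], [17, 154, 164], [16, 145, 164], [15, 160, 221], [12, 173, 96], [13, 193, 144], [15, 167, 221], [17, 152, 163], [17, 148, 165]], [[0, 27, 19], [18, 147, 167], [17, 150, 163], [17, 150, 167], [17, 151, 165], [17, 149, 163], [17, 152, 159], [17, 145, 163], [18, 151, 162], [17, 150, 162]], [[23, 28, 37], [17, 149, 171], [17, 150, 170], [17, 150, 167], [17, 146, 170], [17, 152, 166], [17, 150, 162], [17, 151, 159], [16, 148, 164], [18, 150, 165]], [[38, 170, 6], [17, 145, 172], [17, 148, 167], [17, 146, 170], [17, 148, 167], [17, 146, 164], [17, 153, 160], [17, 150, 160], [17, 148, 162], [17, 149, 164]], [[60, 14, 18], [17, 150, 167], [17, 153, 163], [17, 152, 163], [17, 151, 167], [17, 151, 165], [16, 148, 164], [17, 145, 164], [17, 148, 165], [17, 151, 162]], [[30, 36, 14], [17, 146, 164], [17, 149, 166], [17, 152, 163], [17, 149, 163], [17, 151, 160], [17, 150, 161], [17, 153, 160], [17, 155, 161], [18, 149, 164]]]
```

```bash
python3 -c "
from h import *
c=load('wM')
hsv=cv2.cvtColor(cv2.medianBlur(c['image'],3),cv2.COLOR_RGB2HSV); m=cv2.inRange(hsv,(8,155,60),(15,255,255)); m[:,:200]=0;m[:,360:]=0;m[300:]=0;m[:130]=0
m=cv2.morphologyEx(m,cv2.MORPH_CLOSE,np.ones((5,5)))
cs,_=cv2.findContours(m,0,1); k=max(cs,key=cv2.contourArea); b=cv2.boxPoints(cv2.minAreaRect(k)); print(b.tolist(),cv2.contourArea(k))
P=np.array([onz(c,*q,.024)[:2] for q in b]); e=np.roll(P,-1,0)-P; print(P.mean(0),np.linalg.norm(e,axis=1),np.degrees(np.arctan2(e[:,1],e[:,0])))
h=cv2.inRange(hsv,(8,171,40),(14,255,170))&m; M=cv2.moments(h,True); q=M['m10']/M['m00'],M['m01']/M['m00']; print(q,onz(c,*q,.045))
"
```

```text
[[257.6036071777344, 185.1256103515625], [308.7618713378906, 183.6639404296875], [310.9241638183594, 259.3450012207031], [259.7658996582031, 260.8066711425781]] 3634.5
[ 0.57435338 -0.06402361] [0.03251652 0.0533279  0.03508772 0.05339292] [  11.76551969  -76.89716772 -168.13150631  100.34184639]
(284.65291421087096, 236.94891944990178) [ 0.5745426  -0.06457241  0.045     ]
```

move_arm([
  [6, [0.1, 0.1, 1], 0],
  [6, [0.1, 0.1, 2], 0],
  [6, [0.1, 0.1, 3], 0],
  [6, [0.1, 0.1, 4], 0],
  [6, [0.1, 0.1, 5], 0],
  [6, [0.1, 0.1, 6], 0],
  [6, [0.1, 0.1, 6.3], 0],
  [6, [0.1, 0.1, 6.3], 0],
  [4, [0.1, 0.1, 6.3], 0],
  [1.8, [0.1, 0.1, 6.3], 0],
], force=30)

```text
time: 28.45
eef_pos: [0.574, -0.0653, 0.0994]
orientation: [0.643, 0.766, 0.0, 0.0]
wrist_force: [0.5, 1.1, 0.1]
opening: 0.436
gripper_force: 0.0
```

move_arm([
  [1.8, [0, 0, 0], 0],
  [1.8, [0, 0, 0], 0],
  [1.8, [0, 0, 0], 0],
  [1.8, [0, 0, 0], 0],
  [1.8, [0, 0, -1], 0],
  [1.8, [0, 0, -3], 0],
  [1.8, [0, 0, -5], 0],
  [1.8, [0, 0, -7], 0],
  [1.8, [0, 0, -9], 0],
  [1.8, [0, 0, -9], 0],
])

```text
time: 29.28
eef_pos: [0.5748, -0.0654, 0.1934]
orientation: [0.643, 0.766, 0.001, 0.003]
wrist_force: [-0.2, -1.2, -0.6]
opening: 0.284
gripper_force: 29.6
```

```bash
python3 -c "
from h import *
chain(((.4874,-.3891,.19),10.7),((.4874,-.3891,.106),10.7))
c=cap('wrist','wM2')
hsv=cv2.cvtColor(cv2.medianBlur(c['image'],3),cv2.COLOR_RGB2HSV); m=cv2.inRange(hsv,(8,155,60),(15,255,255)); m[:,:200]=0;m[:,360:]=0;m[:130]=0
m=cv2.morphologyEx(m,cv2.MORPH_CLOSE,np.ones((5,5)))
cs,_=cv2.findContours(m,0,1); k=max(cs,key=cv2.contourArea); b=cv2.boxPoints(cv2.minAreaRect(k)); print(b.tolist(),cv2.contourArea(k))
z=r.state()['eef_pos'][2]-.099+.024
P=np.array([onz(c,*q,z)[:2] for q in b]); e=np.roll(P,-1,0)-P; print(P.mean(0),np.linalg.norm(e,axis=1),np.degrees(np.arctan2(e[:,1],e[:,0])))
"
```

```text
t 29.28 at [ 0.5748 -0.0654  0.1934] psi 10.0 q6 -0.35 F [-0.2 -1.2 -0.6] open 0.284 gf 29.62280809879303
  -> (0.4874, -0.3891, 0.19) 10.7 [-30.35 -14.24   0.32] -0.012 q6 -53
  -> (0.4874, -0.3891, 0.106) 10.7 [0.  0.  8.4] 0.0 q6 -53
[[246.22549438476562, 216.3134002685547], [316.4573059082031, 213.8050994873047], [320.6012878417969, 329.83563232421875], [250.36947631835938, 332.34393310546875]] 6324.0
[ 0.57647133 -0.06799286] [0.032403   0.06464787 0.03692425 0.06475536] [  12.14970536  -76.04172872 -167.7072835    99.95410716]
```

move_arm([
  [1.8, [-2.5, -1.2, 0], 0],
  [1.8, [-6, -2.8, 0], 0],
  [1.8, [-9.6, -4.5, 0], 0],
  [1.8, [-13.2, -6.2, 0], 0],
  [1.8, [-16.8, -7.9, 0], 0],
  [1.8, [-20.4, -9.6, 0], 0],
  [1.8, [-24, -11.3, 0], 0],
  [1.8, [-27, -12.7, 0], 0],
  [1.8, [-29.5, -13.9, 0], 0],
  [1.8, [-30.3, -14.2, 0], 0],
])

```text
time: 30.17
eef_pos: [0.4847, -0.3916, 0.1878]
orientation: [0.644, 0.765, -0.0, -0.001]
wrist_force: [0.0, 0.6, -0.1]
opening: 0.283
gripper_force: 29.6
```

move_arm([
  [1.8, [0, 0, 1], 0],
  [1.8, [0, 0, 2], 0],
  [1.8, [0, 0, 3], 0],
  [1.8, [0, 0, 4], 0],
  [1.8, [0, 0, 5], 0],
  [1.8, [0, 0, 6], 0],
  [1.8, [0, 0, 6], 0],
  [1.8, [0, 0, 6], 0],
  [1.8, [0, 0, 6], 0],
  [1.8, [0, 0, 6], 0],
])

```text
time: 31.0
eef_pos: [0.4869, -0.3886, 0.1296]
orientation: [0.643, 0.766, -0.0, 0.001]
wrist_force: [0.4, -0.6, -0.8]
opening: 0.281
gripper_force: 29.6
```

```bash
python3 -c "
from h import *
chain(((.4874,-.3891,.1055),10.7))"
```

```text
t 31.0 at [ 0.4869 -0.3886  0.1296] psi 10.0 q6 -0.91 F [ 0.4 -0.6 -0.8] open 0.281 gf 29.616303741931915
  -> (0.4874, -0.3891, 0.1055) 10.7 [-0.06  0.04  2.41] -0.012 q6 -53
```

move_arm([
  [1.8, [0, 0, 0.5], 0],
  [1.8, [0, 0, 1], 0],
  [1.8, [0, 0, 1.5], 0],
  [1.8, [0, 0, 2], 0],
  [1.8, [0, 0, 2.3], 0],
  [1.8, [0, 0, 2.45], 0],
  [1.8, [0, 0, 2.45], 0],
  [1.8, [0, 0, 2.45], 0],
  [1.8, [0, 0, 2.45], 0],
  [1.8, [0, 0, 2.45], 0],
])

```text
time: 31.83
eef_pos: [0.4867, -0.3884, 0.1045]
orientation: [0.643, 0.766, -0.0, 0.0]
wrist_force: [-0.2, 0.9, 4.4]
opening: 0.28
gripper_force: 29.9
```

move_arm([
  [2.8, [0, 0, 0], 0],
  [3.4, [0, 0, 0], 0],
  [3.8, [0, 0, 0], 0],
  [3.8, [0, 0, 0], 0],
  [3.8, [0, 0, -0.5], 0],
  [4, [0, 0, -2], 0],
  [4, [0, 0, -5], 0],
  [4, [0, 0, -8], 0],
  [4, [0, 0, -11], 0],
  [4, [0, 0, -13], 0],
])

```text
time: 32.67
eef_pos: [0.4869, -0.3886, 0.238]
orientation: [0.643, 0.766, -0.0, 0.002]
wrist_force: [0.2, 0.2, -0.6]
opening: 0.463
gripper_force: 0.0
```

```bash
python3 -c "
from h import *
chain(((.6775,-.162,.24),-60),((.6775,-.162,.11),-60))
c=cap('wrist','wM3')
hsv=cv2.cvtColor(cv2.medianBlur(c['image'],3),cv2.COLOR_RGB2HSV); m=cv2.inRange(hsv,(8,171,40),(14,255,170))
n,_,st,ce=cv2.connectedComponentsWithStats(m)
for i in range(1,n):
  if st[i,4]>200: print(st[i],ce[i],onz(c,*ce[i],.05))"
```

```text
t 32.67 at [ 0.4869 -0.3886  0.238 ] psi 10.0 q6 -0.91 F [ 0.2  0.2 -0.6] open 0.463 gf 0.0
  -> (0.6775, -0.162, 0.24) -60 [19.   22.72 -0.2 ] 1.222 q6 43
  -> (0.6775, -0.162, 0.11) -60 [ 0.  0. 13.] 0.0 q6 43
[267 187  32  35 822] [282.2810219  204.65085158] [ 0.48746194 -0.38914724  0.05      ]
```

```bash
python3 -c "
from h import *
a=load('scene0');b=load('side0')
print('bottle base',onz(a,403,217,0),onz(b,402,245,0)); 
o1,w1=ray(a,409,172); o2,w2=ray(b,406,194); q=np.linalg.lstsq(np.stack([w1,-w2],1),o2-o1,rcond=None)[0]; print('cap',o1+w1*q[0])
c=load('wB');
chain(((.6775,-.162,.24),-77.5),((.6775,-.162,.115),-77.5))"
```

```text
bottle base [ 0.82236029 -0.20661631  0.        ] [ 0.82046011 -0.20966895  0.        ]
cap [ 0.82530702 -0.19628731  0.13372666]
t 32.72 at [ 0.4875 -0.3891  0.2415] psi 10.0 q6 -0.91 F [ 0.5 -1.   4.6] open 0.472 gf 0.0
  -> (0.6775, -0.162, 0.24) -77.5 [19.06 22.66  0.14] 1.528 q6 61
  -> (0.6775, -0.162, 0.115) -77.5 [ 0.   0.  12.5] -0.0 q6 61
```

move_arm([
  [5, [1.5, 2, 0], 0.12],
  [5, [3.5, 4.5, 0], 0.24],
  [5, [6, 7, 0], 0.36],
  [5, [8, 9.5, 0], 0.48],
  [5, [10, 12, 0], 0.6],
  [5, [12, 14.5, 0], 0.72],
  [5, [14, 17, 0], 0.84],
  [5, [16, 19.5, 0], 0.96],
  [5, [18, 21.5, 0], 1.08],
  [5, [19, 22.7, 0], 1.2],
])

```text
time: 33.55
eef_pos: [0.6784, -0.1588, 0.2343]
orientation: [0.964, 0.268, 0.0, -0.0]
wrist_force: [-0.4, -1.1, -1.1]
opening: 0.584
gripper_force: 0.0
```

move_arm([
  [5, [0, 0, 0], 0.12],
  [5, [0, 0, 0], 0.24],
  [5, [0, 0, 0], 0.33],
  [5, [0, 0, 0], 0.33],
  [5, [0, 0, 0], 0.33],
  [5, [0, 0, 0], 0.33],
  [5, [0, 0, 0], 0.33],
  [5, [0, 0, 0], 0.33],
  [5, [0, 0, 0], 0.33],
  [5, [0, 0, 0], 0.33],
])

```text
time: 34.38
eef_pos: [0.6771, -0.1618, 0.2344]
orientation: [0.994, 0.108, 0.0, -0.0]
wrist_force: [-0.5, -0.2, 0.3]
opening: 0.588
gripper_force: 0.0
```

```bash
python3 -c "
from h import *
chain(((.6775,-.162,.115),-77.5))
c=cap('wrist','wG')
hsv=cv2.cvtColor(c['image'],cv2.COLOR_RGB2HSV); m=cv2.inRange(hsv,(20,100,120),(40,255,255))
n,_,st,ce=cv2.connectedComponentsWithStats(m)
for i in range(1,n):
  if st[i,4]>200: print(st[i],ce[i],onz(c,*ce[i],.089))"
```

```text
t 34.38 at [ 0.6771 -0.1618  0.2344] psi -77.6 q6 1.07 F [-0.5 -0.2  0.3] open 0.588 gf 0.0
  -> (0.6775, -0.162, 0.115) -77.5 [ 0.04  0.03 11.94] -0.002 q6 61
[   0    0   66  126 2252] [36.31838366 94.17584369] [0.72722255 0.00789608 0.089     ]
[ 266  183   34   50 1322] [282.50378215 208.55295008] [ 0.68691127 -0.15902437  0.089     ]
```

```bash
python3 -c "
from h import *
c=load('wG'); print(onz(c,282.5,216,.089),proj(c,(.6771,-.1618,.089)),proj(c,(.6771,-.1618,0)))"
```

```text
[ 0.68173473 -0.16016551  0.089     ] [283.37528714 222.75763629] [283.26108157 189.2158402 ]
```

move_arm([
  [5, [0.3, 0, 1.5], 0],
  [5, [0.3, 0, 3.5], 0],
  [5, [0.3, 0, 5.5], 0],
  [5, [0.3, 0, 7.5], 0],
  [5, [0.3, 0, 9.5], 0],
  [5, [0.3, 0, 11], 0],
  [5, [0.3, 0, 11.9], 0],
  [5, [0.3, 0, 11.9], 0],
  [5, [0.3, 0, 11.9], 0],
  [4, [0.3, 0, 11.9], 0],
])

```text
time: 35.27
eef_pos: [0.6805, -0.1613, 0.1166]
orientation: [0.994, 0.108, 0.001, 0.0]
wrist_force: [0.7, 0.2, 0.5]
opening: 0.473
gripper_force: 0.0
```

move_arm([
  [3, [0, 0, 0], 0],
  [1.6, [0, 0, 0], 0],
  [1.6, [0, 0, 0], 0],
  [1.6, [0, 0, 0], 0],
  [1.6, [0, 0, 0], 0],
  [1.6, [0, 0, 0], 0],
  [1.6, [0, 0, 0], 0],
  [1.6, [0, 0, 0], 0],
  [1.6, [0, 0, 0], 0],
  [1.6, [0, 0, 0], 0],
], force=25)

```text
time: 36.1
eef_pos: [0.6804, -0.1612, 0.1166]
orientation: [0.994, 0.108, 0.001, 0.0]
wrist_force: [-0.3, 0.2, 6.7]
opening: 0.262
gripper_force: 24.5
```

move_arm([
  [1.6, [0, 0, -0.5], 0],
  [1.6, [0, 0, -2], 0],
  [1.6, [0, 0, -4], 0],
  [1.6, [0, 0, -6], 0],
  [1.6, [0, 0, -8], 0],
  [1.6, [0, 0, -10], 0],
  [1.6, [0, 0, -11], 0],
  [1.6, [0, 0, -11], 0],
  [1.6, [0, 0, -11], 0],
  [1.6, [0, 0, -11], 0],
])

```text
time: 36.93
eef_pos: [0.6797, -0.161, 0.224]
orientation: [0.994, 0.108, -0.001, -0.0]
wrist_force: [-0.1, 0.0, -0.6]
opening: 0.264
gripper_force: 24.5
```

```bash
python3 -c "
from h import *
chain(((.5418,-.3770,.22),-77.5),((.5418,-.3770,.12),-77.5))
c=cap('wrist','wG2')
hsv=cv2.cvtColor(c['image'],cv2.COLOR_RGB2HSV); m=cv2.inRange(hsv,(20,100,120),(40,255,255))
n,_,st,ce=cv2.connectedComponentsWithStats(m); z=r.state()['eef_pos'][2]
for i in range(1,n):
  if st[i,4]>200: print(st[i],ce[i],onz(c,*ce[i],z-.026))"
```

```text
t 36.93 at [ 0.6797 -0.161   0.224 ] psi -77.6 q6 1.07 F [-0.1  0.  -0.6] open 0.264 gf 24.502073228359222
  -> (0.5418, -0.377, 0.22) -77.5 [-18.09  18.15   0.42] -0.002 q6 40
  -> (0.5418, -0.377, 0.12) -77.5 [ 0.  0. 10.] -0.0 q6 40
[   0    0   61  130 2132] [32.63602251 95.38742964] [ 0.74506962 -0.07472408  0.19781129]
[264 223  38  18 261] [282.18773946 229.43295019] [ 0.7210837  -0.15133287  0.19781129]
[ 252  244   63  118 5513] [283.04897515 305.81516416] [ 0.69451366 -0.15747223  0.19781129]
```

```bash
python3 -c "
from h import *
c=load('wG2');p,R,s=pose();z=p[2]-.0276;P=onz(c,283,331,z); print(P,R.T@(P-p))"
```

```text
[ 0.6833654  -0.15991697  0.19621129] [ 0.0038802  -0.00024317  0.02759255]
```

move_arm([
  [1.6, [-1.5, 1.5, 0], 0],
  [1.6, [-3.5, 3.5, 0], 0],
  [1.6, [-5.5, 5.5, 0], 0],
  [1.6, [-7.5, 7.5, 0], 0],
  [1.6, [-10, 10, 0], 0],
  [1.6, [-12.5, 12.5, 0], 0],
  [1.6, [-15, 15, 0], 0],
  [1.6, [-17, 17, 0], 0],
  [1.6, [-18, 18.1, 0], 0],
  [1.6, [-18, 18.1, 0], 0],
])

```text
time: 37.82
eef_pos: [0.5412, -0.3789, 0.2244]
orientation: [0.994, 0.106, -0.001, -0.0]
wrist_force: [0.1, -0.4, -0.5]
opening: 0.26
gripper_force: 24.5
```

move_arm([
  [1.6, [0, 0, 0.5], 0],
  [1.6, [0, 0, 1.5], 0],
  [1.6, [0, 0, 3], 0],
  [1.6, [0, 0, 4.5], 0],
  [1.6, [0, 0, 6], 0],
  [1.6, [0, 0, 7], 0],
  [1.6, [0, 0, 7.5], 0],
  [1.6, [0, 0, 7.5], 0],
  [1.6, [0, 0, 7.5], 0],
  [1.6, [0, 0, 7.5], 0],
])

```text
time: 38.65
eef_pos: [0.5434, -0.3765, 0.1513]
orientation: [0.994, 0.108, 0.0, 0.0]
wrist_force: [-0.2, -0.3, -0.2]
opening: 0.262
gripper_force: 24.5
```

```bash
python3 -c "
from h import *
chain(((.5418,-.3770,.122),-77.5))"
```

```text
t 38.65 at [ 0.5434 -0.3765  0.1513] psi -77.6 q6 0.69 F [-0.2 -0.3 -0.2] open 0.262 gf 24.548475444316864
  -> (0.5418, -0.377, 0.122) -77.5 [-0.17  0.02  2.93] -0.002 q6 39
```

move_arm([
  [1.6, [-0.2, 0, 0.2], 0],
  [1.6, [-0.4, 0, 0.5], 0],
  [1.6, [-0.4, 0, 1], 0],
  [1.6, [-0.4, 0, 1.5], 0],
  [1.6, [-0.4, 0, 2], 0],
  [1.6, [-0.4, 0, 2.5], 0],
  [1.6, [-0.4, 0, 2.9], 0],
  [1.6, [-0.4, 0, 2.9], 0],
  [1.6, [-0.4, 0, 2.9], 0],
  [1.6, [-0.4, 0, 2.9], 0],
])

```text
time: 39.48
eef_pos: [0.539, -0.3773, 0.1211]
orientation: [0.994, 0.108, -0.0, -0.0]
wrist_force: [-0.4, 0.6, 0.3]
opening: 0.265
gripper_force: 24.5
```

move_arm([
  [1.6, [0, 0, 0.1], 0],
  [1.6, [0, 0, 0.1], 0],
  [2.4, [0, 0, 0.1], 0],
  [2.8, [0, 0, 0.1], 0],
  [3.2, [0, 0, 0.1], 0],
  [3.6, [0, 0, 0.1], 0],
  [3.8, [0, 0, 0.1], 0],
  [3.8, [0, 0, 0.1], 0],
  [3.8, [0, 0, 0.1], 0],
  [3.8, [0, 0, 0], 0],
])

```text
time: 40.32
eef_pos: [0.539, -0.3773, 0.1212]
orientation: [0.994, 0.108, -0.0, -0.0]
wrist_force: [0.3, -0.4, 0.4]
opening: 0.444
gripper_force: 0.0
```

move_arm([
  [3.8, [0, 0, -0.5], 0],
  [3.8, [0, 0, -2], 0],
  [3.8, [0, 0, -4], 0],
  [3.8, [0, 0, -7], 0],
  [3.8, [0, 0, -10], 0],
  [3.8, [0, 0, -13], 0],
  [3.8, [0, 0, -16], 0],
  [3.8, [0, 0, -16], 0],
  [3.8, [0, 0, -16], 0],
  [3.8, [0, 0, -16], 0],
])

```text
time: 41.15
eef_pos: [0.5389, -0.3772, 0.2809]
orientation: [0.994, 0.108, -0.0, -0.0]
wrist_force: [-0.5, 0.2, -1.0]
opening: 0.445
gripper_force: 0.0
```

move_arm([
  [4, [-1, 2, 0], 0],
  [4, [-2, 5, 0], 0],
  [4, [-3, 8, 0], 0],
  [4, [-4, 11, 0], 0],
  [4, [-4, 13, 0], 0],
  [4, [-4, 14, 0], 0],
  [4, [-4, 14, 0], 0],
  [4, [-4, 14, 0], 0],
  [4, [-4, 14, 0], 0],
  [4, [-4, 14, 0], 0],
])

```text
time: 41.98
eef_pos: [0.5302, -0.5217, 0.2814]
orientation: [0.994, 0.108, -0.0, -0.0]
wrist_force: [0.5, -0.5, 0.5]
opening: 0.472
gripper_force: 0.0
```

```bash
python3 - <<'E'
from h import *
chain()
a=cap('scene','sF'); b=cap('side','dF')
z=lambda f,x,y,w,h:cv2.resize(cv2.imread(f'pics/{f}.png')[y:y+h,x:x+w],None,fx=4,fy=4,interpolation=cv2.INTER_CUBIC)
im=np.vstack([np.hstack([z('sF',285,255,100,80),z('sF',175,145,100,60)[:320] if 0 else z('sF',175,130,100,80)]),z('sF',240,160,200,70)])
cv2.imwrite('pics/final.png',im); print(im.shape)
E
```

```text
t 41.98 at [ 0.5302 -0.5217  0.2814] psi -77.6 q6 0.53 F [ 0.5 -0.5  0.5] open 0.472 gf 0.0
(600, 800, 3)
```

View pics/final.png

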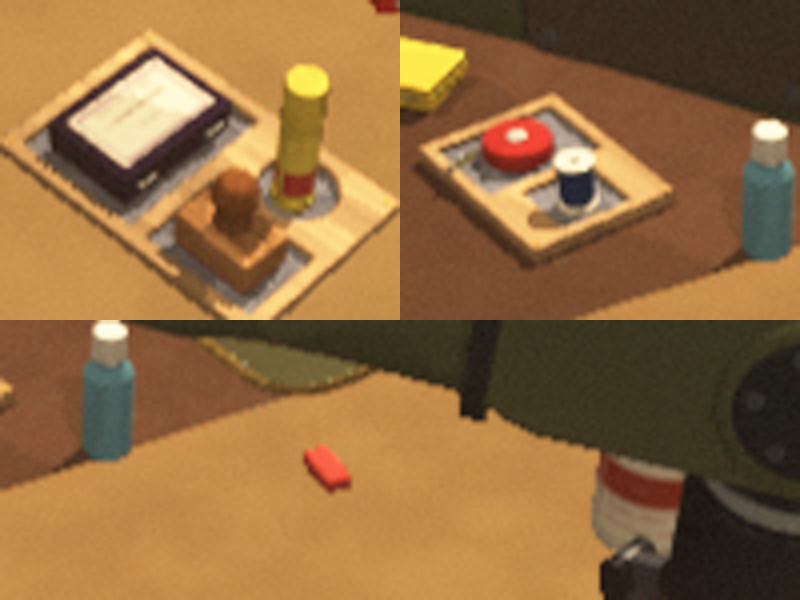

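All five things stand in their bays, and the bottle and eraser are untouched. I'll check the numbers for the glue stick top (361,275.5) and the other placings before handing in.

```bash
python3 - <<'E'
from h import *
a=load('sF')
def tr(P,c,d):
    t=np.radians(d);A=np.array([[np.cos(t),-np.sin(t)],[np.sin(t),np.cos(t)]]); return (A.T@(P[:2]-np.array(c))*1000).round(1)
S=lambda X,Y,x,y:(x+X/4-.4,y+Y/4-.4)
print('glue',tr(onz(a,*S(306,80,285,255),.094),(.503,-.3395),12.5))
print('stamp',tr(onz(a,*S(236,183,285,255),.055),(.503,-.3395),12.5))
P=[onz(a,*S(*q,285,255),.026) for q in [(50,142),(155,52),(233,104),(128,190)]]
print('ink',tr(np.mean(P,0),(.503,-.3395),12.5))
print('tape',tr(onz(a,*S(517,134,75,130),.021),(.4817,.2225),6.8))
print('spool',tr(onz(a,*S(574,160,75,130),.043),(.4817,.2225),6.8))
E
```

```text
glue [ 25.6 -45. ]
stamp [-23.1 -44.4]
ink [-5.2 34. ]
tape [ 0.2 34.9]
spool [ -1.7 -46.2]
```

```bash
python3 -c "
from h import *
print(r.job_done())"
```

```text
the job is handed in; nothing more can be done
None
```

Both kits are made up and the job is handed in at about 42 s: the last pictures put all five things down in their bays within tolerance, with the paint bottle and eraser left untouched, but no verdict came back.

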